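Pack the top hardware tray and close the chest

TASK

Put the loose pink tray into the chest on top of the tray that is already there, set down gently with its four corner pins fully home in the sockets. Then close the chest: press the locked lid stay at its knee until it breaks, while the lid is still standing, and lower the lid under control until it is fully shut, without letting it drop. Leave the satellite, the spray bottle and the screwdriver alone.

Things in the scene. Friction and masses are not known exactly. Their poses are not given: they have to be found in the camera images.
- tray_grip (a point): Centre of the black handle bar across the middle of the loose pink tray. Bar: 112 mm long along the tray's x, 14 mm wide (y), 16 mm high, free underneath; its top is the tray's highest part. Below this point: wall tops 21 mm, the two dark solar panels' tops 37 mm, tray underside 47 mm, pin tips 56 mm.
- tray_pins (a point): Same tray, at the level of its pin tips, under the handle's middle. Tray 130 x 200 mm (x, y), 0.3 to 0.6 kg, standing on four corner pins at x +-55, y +-88 mm: 8 mm diameter, 9 mm long, tapered to 4 mm at the tip. Alike when turned by 180 degrees.
- chest: Heavy black chest with teal corners, does not move. Origin: centre of its underside, on the table. x from the front to the hinge side, y to the side with the lid stay, z up. 200 mm deep (x), 270 mm wide (y), rim 100 mm high, walls 6 mm.
- seat (a point): Where tray_grip lies when the tray is home (axes as the chest's; tray x along chest x, either way round). The lower tray, fixed in the chest, has square sockets 11 mm wide and 13 mm deep on its corner posts, post tops 47 mm below this point. A tray with its pins not in stands up to 9 mm high and blocks the lid. At home it has 9 mm to the front wall, 48 mm to the stay's wall.
- hinge (a point): Middle of the lid's hinge axis, on the chest's rear top edge, 100 mm above the table. The axis runs along this point's y; axes as the chest's.
- lid_handle (a point): Centre of the lid's front pull bar: round aluminium, 12 mm diameter, 110 mm long along the hinge direction, an arm at each end, 42 mm beyond the lid's front edge in the lid's plane, 242 mm from the hinge axis. Lid open: at the top, about 342 mm above the table. Shut: 42 mm in front of the chest, 106 mm above the table, 242 mm in front of and 6 mm above the hinge.
- lid (a joint): Lid angle: 0 standing open (85 degrees up), growing as it closes, 1.48 rad fully shut. Lid 200 mm deep, 12 mm thick, 0.6 to 0.95 kg. With the stay broken it stays where it is left while nearly upright, but beyond about 0.35 rad it can fall shut by itself, hard.
- stay (a joint): Knee of the folding lid stay: 0 locked, just over centre against its stop; dead straight at 0.065; grows as it folds, 3.05 with the lid shut. Locked, it blocks the lid. Its stiff rivet takes about 5 N, square to the arms, to move and stays where it is left; pushing the lid back up locks it again. At 0.5 the lid has sunk only 0.05 rad, at 1.0 0.2 rad, at 1.4 0.4 rad.
- knee (a point): Middle of the teal press knob at the knee: 26 mm diameter, 26 mm long along the hinge direction, on the inner side of two flat steel arms, 93 mm each, that run straight from the side wall near the front up and back at 52 degrees to the lid. Locked: 155 mm above the table, 80 mm in front of the hinge. Press it square to the arms, hingewards and down; 20 mm folds it 0.5 rad.
- cubesat: Bystander: small satellite, a pink and black cube of 100 x 100 x 114 mm; origin at the centre of its underside.
- spray_bottle: Bystander: clear spray bottle with black trigger head, 68 mm diameter, 200 mm high; origin at the centre of its underside.
- driver: Bystander: blue-handled screwdriver lying down, 200 mm long along its x, 26 mm thick; origin under its middle.

How it is judged:
By the outcome, as a careful person would: the job done as asked, in the order asked, and still so for the second after the job is handed in, with the robot touching nothing.
It also fails if it takes over 70 s, if anything falls off the work surface, if the arm or the gripper's body presses on something with over 40 N, if the wrist force passes 120 N, or if a joint passes its speed limit or range.

ROBOT

A 6-joint arm with a two-finger parallel gripper is mounted at the origin on the work surface. World frame = base frame: x ahead of the robot, y to its left, z up, the work surface at z = 0. Lengths are in m, angles in rad, forces in N, time in s.
With the tool pointing down it reaches from about 0.325 to 0.9 m from the base axis. Payload 3.5 kg.
Tool frame: the origin (TCP) lies on the centre line of the jaws, within the pads' length; the fingertips stand 19 mm ahead of it and the grasp point (between the pads) is the TCP; z points along the fingers, y is the direction in which the jaws open and shut (so a half turn about z gives the same grasp; the last joint's range is limited). The gripper opens to 85 mm and grips with 20 to 120 N. Pads are 22 mm wide; open, the fingers measure 114 mm over their backs; the gripper's body (76 mm by 85 mm) begins 54 mm behind the grasp point. The pads swing forward as they close: fully open they stand 13 mm farther back than shut.
Start: joints at [1.093, 0.276, -0.026, 1.268, 0, 1.467], TCP at [0.229, 0.582, 0.25] pointing down, gripper open.
Joint ranges: [-3.12, 3.12], [-0.85, 1.88], [-1.08, 1.24], [-1.95, 2.15], [-1.57, 1.53], [-3.14, 3.14]. Speed limits (rad/s): [2.57, 2.57, 3.14, 3.14, 3.14, 3.14].

INTERFACE

Orientations are given as [roll, pitch, yaw] about the fixed x, y, z axes, in that order (R = Rz(yaw) Ry(pitch) Rx(roll)).
In Python, from rig import ctrl gives the robot as it stands. The module is installed in compiled form; this text tells all that it offers.
- The arm moves only by the tool drive_tool, never from a script. Its arguments are lists of equal length, an entry for each row: "delta_pos": the shift along the tool's x, y, z in m, a list of three; "yaw": the turn about the tool's z in degrees; "gripper": the closure in counts, from 0 (fully open) to 255 (shut). In form: {"delta_pos": [[x, y, z], ...], "yaw": [yaw, ...], "gripper": [gripper, ...]}. A call has 1 to 20 rows; each row shifts and turns the commanded pose from where the row before left it, along the tool's axes as they then stand; what a row does not reach is not made up. A row lasts 1/10 s, in which the tool goes at most 50 mm and 8.59 degrees, less where a joint would pass 70% of its speed; a pose out of reach is approached as far as the arm can. A call is refused whole if a number of a shift passes 0.05 or a number of a turn 8.59, either way. A call with a gripper value outside its range is refused whole. The fingers move at their own pace and stop on an object; "newtons" is the grip in N (left out, the last holds). Time passes only in rows, so rows that do not move let the fingers close. It gives the time, the measured TCP pose, the force and the opening at its end, in the units of the state.
- ctrl.get_obs(): the state, without advancing time (a new reading comes with each control period).
- ctrl.camera(name): name is "scene" or "top" or "wrist"; returns a dict with "pixels" (420x560x3 uint8, red, green, blue), "fx", "fy", "cx", "cy" (pixels), "R" (3x3) and "t" (3): a world point X has camera coordinates R X + t. Camera axes: x right, y down, z forward; pixel columns grow to the right and rows downward; lengths in m; the calibration is good to about 2 mm. A picture is of the moment at which its call begins. There is no depth.
- ctrl.close_job(): hands the job in, once; it reports no verdict.
The state is a dict: "time": time; "joints": joint angles; "qvel": joint speeds; "joint_torque": joint torques, N m; "eef_pos": TCP position; "ee_rot": TCP orientation; "wrist_force": force on the tool from outside, world axes, zero at the start; "ft_torque": the same for the moment, N m; "width": finger opening in m.
Only numpy, scipy, OpenCV 4.12 (cv2) and the standard library are available. Lean on these libraries where they do the work, as an engineer would, in place of code of your own. Each camera call takes 0.05 s, during which the arm holds its last target.

## Working session

There is one attempt and no reset: what is moved stays moved. The work goes in short steps, Python scripts to look and compute and a tool call to move; the robot and the scene stay as the last step left them, time stands still between calls to the robot, and variables do not carry over. Pictures are saved under pics/ and viewed, and the job is handed in when it is done.

Besides the shell and the picture viewer there is one more tool, called after "Request:" as name([rows], argument=value, ...), one row to a line, values as JSON. drive_tool: Moves the arm, as the interface text tells. Its arguments: {"type":"object","properties":{"delta_pos":{"type":"array","items":{"type":"array","items":{"type":"number"}}},"yaw":{"type":"array","items":{"type":"number"}},"gripper":{"type":"array","items":{"type":"number"}},"newtons":{"type":"number"}},"required":["delta_pos","yaw","gripper"]}

```bash
mkdir -p pics; ls; python3 - <<'E'
from rig import ctrl
import cv2
print(ctrl.get_obs())
for n in ("scene","top","wrist"):
    c=ctrl.camera(n)
    cv2.imwrite(f"pics/{n}0.png",cv2.cvtColor(c["pixels"],cv2.COLOR_RGB2BGR))
    print(n,c["fx"],c["cx"],c["cy"],c["R"],c["t"])
E
```

```text
pics
{'time': 0.0, 'joints': array([ 1.09259106e+00,  2.77148677e-01, -2.78758587e-02,  1.26798141e+00,
       -6.14967254e-06,  1.46739161e+00]), 'qvel': array([-1.33562744e-03, -1.65506795e-03,  7.87081137e-05, -3.85026803e-04,
       -8.54419578e-05,  1.26722807e-04]), 'joint_torque': array([-8.08831010e-04, -4.45508051e+01,  2.95201135e+01,  1.62251014e-02,
       -1.54511176e-04,  8.43239462e-06]), 'eef_pos': array([0.22848243, 0.58096035, 0.24915227]), 'ee_rot': array([-3.13939420e+00, -2.21961023e-04,  2.76679187e+00]), 'wrist_force': array([-0.80848576, -0.22642926, -0.12318202]), 'ft_torque': array([0.02426241, 0.00553371, 0.00605431]), 'width': 0.08574203616591546}
scene 418.7546650560732 274.39168436221394 215.86160102180736 [[-0.71856737  0.69545615  0.00129531]
 [ 0.59984864  0.62072298 -0.50486096]
 [-0.35191269 -0.36199963 -0.8631997 ]] [ 0.49209355 -0.22984592  1.57814104]
top 399.1309378183137 281.36312788427773 209.84972827241526 [[ 0.02868422 -0.99952311 -0.01143499]
 [-0.9908049  -0.0269171  -0.13259378]
 [ 0.13222275  0.0151332  -0.9911045 ]] [-0.07185834  0.64535025  1.37695683]
wrist 321.7475995243476 284.18362044365114 211.9977372206162 [[ 0.36642916  0.93044064 -0.00314415]
 [ 0.88364254 -0.34693676  0.31434176]
 [ 0.29138553 -0.11796229 -0.94930468]] [-0.62360283 -0.04102725  0.38107539]
```

View pics/scene0.png

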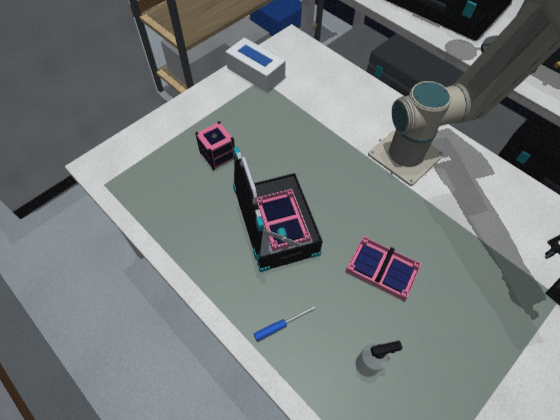

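View pics/top0.png

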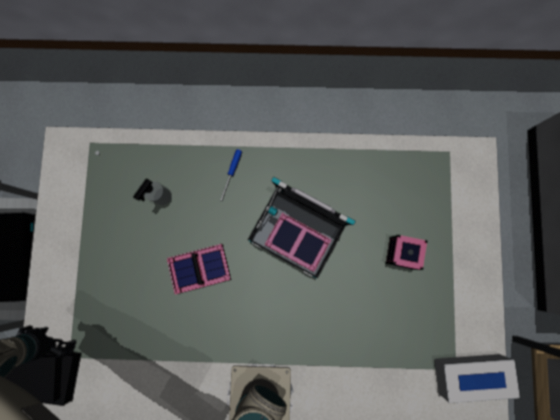

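View pics/wrist0.png

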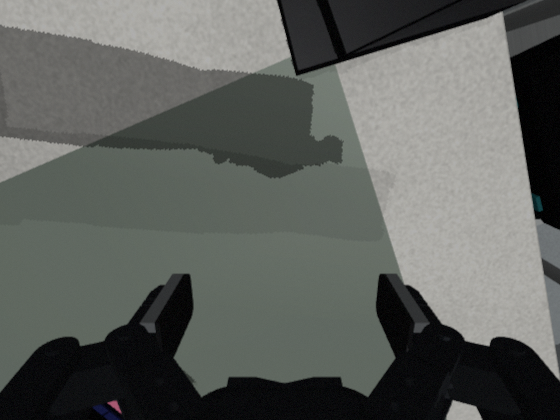

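The scene view shows the open chest (about 280,220), the loose tray (385,268), the satellite (215,145), the driver (285,325) and the bottle (378,355). In the top view the chest is at about (300,230) and the tray at (200,268). I'll enlarge these.

```bash
python3 - <<'E'
import cv2
a=cv2.imread("pics/top0.png")[130:310,150:370]; a=cv2.resize(a,None,fx=3.6,fy=3.3,interpolation=cv2.INTER_CUBIC)
a=cv2.convertScaleAbs(a,alpha=1.8,beta=10)
cv2.imwrite("pics/topz.png",a)
a=cv2.imread("pics/scene0.png")[130:310,220:440]; a=cv2.resize(a,None,fx=3.6,fy=3.3,interpolation=cv2.INTER_CUBIC)
a=cv2.convertScaleAbs(a,alpha=1.5,beta=10)
cv2.imwrite("pics/scenez.png",a)
E
```

```text
(no output)
```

View pics/topz.png

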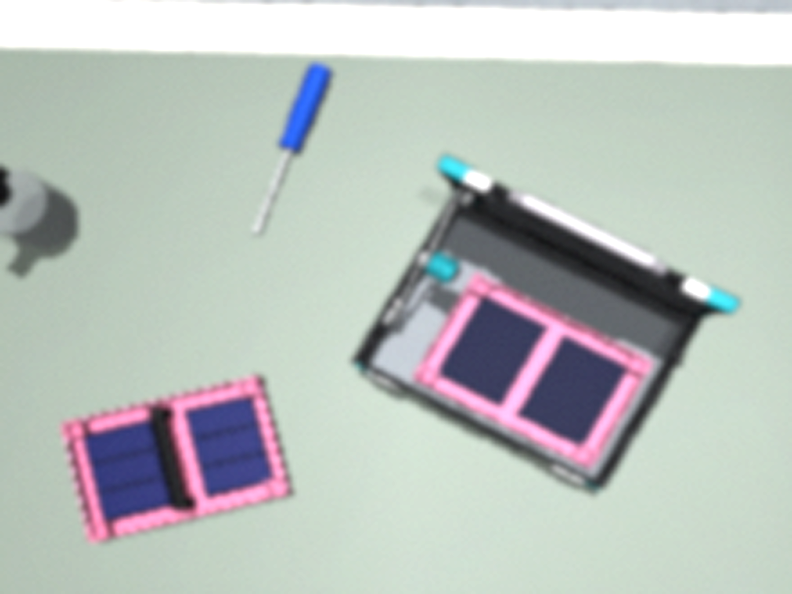

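View pics/scenez.png

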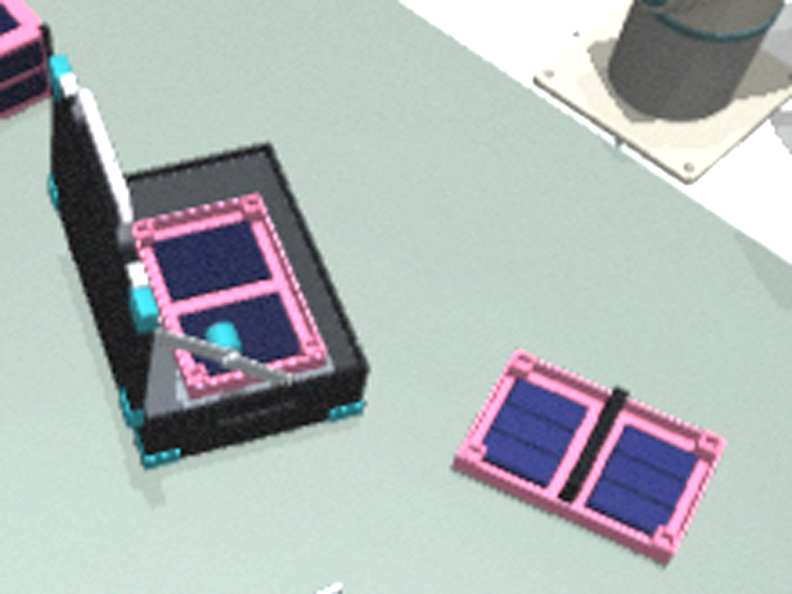

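```bash
cat > h.py <<'E'
import numpy as np, cv2
from rig import ctrl
from scipy.spatial.transform import Rotation as Ro
def cam(n,save=None):
    c=ctrl.camera(n)
    if save: cv2.imwrite(f"pics/{save}.png",cv2.cvtColor(c["pixels"],cv2.COLOR_RGB2BGR))
    return c
def ray(c,u,v):
    R=np.array(c["R"]);t=np.array(c["t"])
    d=R.T@np.array([(u-c["cx"])/c["fx"],(v-c["cy"])/c["fy"],1]); return -R.T@t,d
def onz(c,u,v,z):
    o,d=ray(c,u,v); return o+d*(z-o[2])/d[2]
def proj(c,X):
    p=np.array(c["R"])@np.array(X)+np.array(c["t"]); return np.array([c["cx"]+c["fx"]*p[0]/p[2],c["cy"]+c["fy"]*p[1]/p[2]])
def tri(obs):
    A=np.zeros((3,3));b=np.zeros(3)
    for c,u,v in obs:
        o,d=ray(c,u,v);d=d/np.linalg.norm(d);P=np.eye(3)-np.outer(d,d);A+=P;b+=P@o
    X=np.linalg.solve(A,b); return X,[np.round(proj(c,X)-[u,v],1) for c,u,v in obs]
def pink(c):
    h=cv2.cvtColor(c["pixels"],cv2.COLOR_RGB2HSV)
    return cv2.inRange(h,(155,60,70),(179,255,255))
def teal(c):
    h=cv2.cvtColor(c["pixels"],cv2.COLOR_RGB2HSV)
    return cv2.inRange(h,(82,110,60),(98,255,255))
def pose():
    o=ctrl.get_obs();return o["eef_pos"],Ro.from_euler("xyz",o["ee_rot"]).as_matrix(),o
def blobs(m,amin=20):
    n,l,s,ce=cv2.connectedComponentsWithStats(m)
    return [(int(s[i,4]),s[i,:4].tolist(),np.round(ce[i],1).tolist(),(l==i).astype(np.uint8)) for i in range(1,n) if s[i,4]>=amin]
E
python3 - <<'E'
from h import *
for n,zs in (("top",(0.035,)),("scene",(0.035,))):
    c=cam(n); print(n,"C",-np.array(c["R"]).T@np.array(c["t"]))
    m=cv2.morphologyEx(pink(c),cv2.MORPH_CLOSE,np.ones((5,5)))
    for a,b,ce,l in blobs(m,60):
        q,_=cv2.findContours(l,0,2); P=q[0][:,0,:]
        bx=cv2.boxPoints(cv2.minAreaRect(P.astype(np.float32)))
        W=np.array([onz(c,u,v,zs[0])[:2] for u,v in P]); r=cv2.minAreaRect((W*1000).astype(np.float32))
        print(a,b,ce,"rect@.035 mm",np.round(r[0],1),np.round(r[1],1),round(r[2],1))
    for a,b,ce,l in blobs(teal(c),5): print(" teal",a,b,ce)
p,R,o=pose()
c=cam("wrist"); C=-np.array(c["R"]).T@np.array(c["t"]); print("wristcam in tool",R.T@(C-p), "Rcam in tool",np.round(np.array(c["R"])@R,3))
E
```

```text
top C [ 0.45941237 -0.07529087  1.44945584]
1076 [265, 213, 66, 59] [297.8, 241.7] rect@.035 mm [ 537.2 -113.8] [200.5 133.8] 62.7
621 [393, 236, 34, 34] [409.7, 252.2] rect@.035 mm [ 511.  -508.3] [106.  106.3] 80.0
955 [167, 244, 63, 50] [198.2, 269.0] rect@.035 mm [432.  232.3] [130.1 201.5] 16.5
 teal 38 [272, 178, 8, 7] [275.4, 180.6]
 teal 58 [268, 206, 9, 10] [272.3, 210.5]
 teal 40 [346, 218, 9, 7] [350.2, 220.9]
 teal 69 [241, 414, 19, 6] [251.2, 417.2]
scene C [1.04684298 0.37172763 1.24557323]
433 [197, 123, 35, 28] [214.1, 136.8] rect@.035 mm [ 476.  -542.6] [109.1 107.1] 80.2
873 [257, 188, 54, 55] [283.8, 212.3] rect@.035 mm [ 539.1 -112.1] [212.  133.2] 62.8
159 [268, 236, 24, 15] [277.3, 243.8] rect@.035 mm [622.5 -51.6] [43.3 81.1] 21.7
1480 [346, 236, 75, 65] [383.9, 267.5] rect@.035 mm [436.7 232.8] [140.9 199.8] 16.5
 teal 142 [463, 0, 14, 17] [469.1, 8.3]
 teal 64 [375, 65, 8, 12] [378.3, 70.7]
 teal 43 [233, 147, 7, 12] [235.6, 150.7]
 teal 83 [517, 151, 13, 12] [523.1, 156.5]
 teal 15 [234, 183, 2, 10] [234.5, 187.7]
 teal 82 [256, 217, 8, 13] [259.4, 222.9]
 teal 58 [277, 228, 10, 9] [281.7, 231.3]
 teal 38 [253, 248, 7, 11] [255.7, 254.2]
 teal 33 [312, 251, 9, 7] [315.8, 254.0]
 teal 47 [258, 262, 12, 10] [263.2, 267.9]
wristcam in tool [ 0.08055872  0.00025078 -0.12342811] Rcam in tool [[-0.     1.     0.001]
 [-0.949 -0.    -0.315]
 [-0.315 -0.001  0.949]]
```

The tray centre is about (0.432, 0.232) with its x axis at 16.5°. The mask's 130 × 201 mm matches the given size. Now I'll move above it for a wrist look.

Request:
drive_tool([
  [-0.0317,-0.025,0],
  [-0.0317,-0.025,0],
  [-0.0317,-0.025,0],
  [-0.0317,-0.025,0],
  [-0.0317,-0.025,0],
  [-0.0317,-0.025,0],
  [-0.0317,-0.025,0],
  [-0.0317,-0.025,0],
  [-0.0317,-0.025,0],
  [-0.0317,-0.025,0],
  [0,0,0],
  [0,0,0],
  [0,0,0],
  [0,0,0],
  [0,0,0],
  [0,0,0],
  [0,0,0],
], yaw=[0,0,0,0,0,0,0,0,0,0,-7.6,-7.6,-7.6,-7.6,-7.6,0,0], gripper=[0,0,0,0,0,0,0,0,0,0,0,0,0,0,0,0,0], newtons=40)

```text
time: 2.0
eef_pos: [0.4322, 0.2329, 0.2503]
ee_rot: [-3.142, 0.0, -2.856]
wrist_force: [1.0, -0.6, -0.3]
width: 0.085
```

```bash
python3 - <<'E'
from h import *
c=cam("wrist","w1"); p,R,o=pose(); print(p,np.degrees(o["ee_rot"]),o["joints"])
h=cv2.cvtColor(c["pixels"],cv2.COLOR_RGB2HSV)
m=cv2.morphologyEx(pink(c),cv2.MORPH_CLOSE,np.ones((9,9)))
for a,b,ce,l in blobs(m,500):
    P=cv2.findContours(l,0,2)[0][0][:,0,:]
    W=np.array([onz(c,u,v,.035)[:2] for u,v in P]); r=cv2.minAreaRect((W*1000).astype(np.float32))
    print(a,b,ce,np.round(r,1) if 0 else (r,))
# bar: dark pixels
k=cv2.inRange(h,(0,0,0),(179,255,45))
for a,b,ce,l in blobs(k,300):
    P=cv2.findContours(l,0,2)[0][0][:,0,:]
    W=np.array([onz(c,u,v,.064)[:2] for u,v in P]); r=cv2.minAreaRect((W*1000).astype(np.float32)); print("dark",a,b,ce,r)
E
```

```text
[0.43225637 0.23292719 0.25035515] [-1.79999257e+02  5.18121199e-03 -1.63604397e+02] [ 3.62524084e-01  3.80511826e-02 -3.08174999e-01  1.22448097e+00
 -1.98303133e-05  7.63668316e-02]
10341 [185, 121, 196, 120] [282.4, 179.5] (((432.6141357421875, 230.86819458007812), (130.88629150390625, 199.43214416503906), 16.3461856842041),)
890 [0, 230, 42, 50] [18.0, 255.2] (((601.5440063476562, -41.785919189453125), (27.592267990112305, 79.41014099121094), 49.70745849609375),)
dark 10317 [0, 122, 112, 229] [41.6, 223.0] ((577.150390625, 17.972728729248047), (269.5966796875, 110.04271697998047), 0.8355682492256165)
dark 1415 [276, 130, 14, 112] [282.2, 184.9] ((430.4266357421875, 230.297119140625), (112.70698547363281, 13.516712188720703), 16.34609603881836)
dark 1338 [298, 137, 64, 48] [324.5, 158.0] ((391.5485534667969, 265.85223388671875), (45.303733825683594, 59.83686828613281), 16.346105575561523)
dark 37495 [0, 274, 560, 146] [281.9, 375.8] ((623.7924194335938, 282.5655822753906), (210.20065307617188, 720.2373657226562), 16.343870162963867)
```

View pics/w1.png

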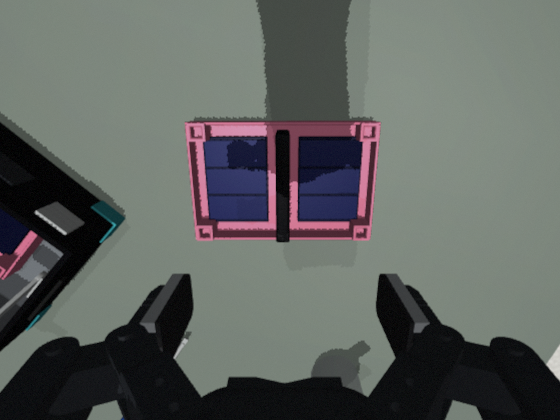

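The wrist view shows the tray at (282,180). The bar measures 112.7 × 13.5 mm, as given, with its centre near (0.431, 0.230) at 16.35°. Before grasping, I'll look at the chest from close by, while the view is unblocked.

Request:
drive_tool([
  [0.0058,-0.0392,-0.00625],
  [0.0058,-0.0392,-0.00625],
  [0.0058,-0.0392,-0.00625],
  [0.0058,-0.0392,-0.00625],
  [0.0058,-0.0392,-0.00625],
  [0.0058,-0.0392,-0.00625],
  [0.0058,-0.0392,-0.00625],
  [0.0058,-0.0392,-0.00625],
  [0,0,0],
  [0,0,0],
  [0,0,0],
  [0,0,0],
  [0,0,0],
  [0,0,0],
  [0,0,0],
  [0,0,0],
], yaw=[0,0,0,0,0,0,0,0,7.3,7.3,7.3,7.3,7.3,7.3,0,0], gripper=[0,0,0,0,0,0,0,0,0,0,0,0,0,0,0,0])

```text
time: 3.65
eef_pos: [0.477, -0.0809, 0.3003]
ee_rot: [3.142, -0.0, 2.667]
wrist_force: [-0.5, -0.8, 0.0]
width: 0.0853
```

```bash
python3 - <<'E'
from h import *
c=cam("wrist","w2"); p,R,o=pose(); print(p,np.degrees(o["ee_rot"]),o["joints"])
cv2.imwrite("pics/w2z.png",cv2.convertScaleAbs(cv2.resize(cv2.imread("pics/w2.png"),(800,600),interpolation=cv2.INTER_CUBIC),alpha=1.6,beta=15))
import pickle; pickle.dump({k:np.array(v) for k,v in c.items()},open("w2.pkl","wb"))
E
```

```text
[ 0.47697477 -0.08089917  0.30029372] [-1.79999031e+02 -2.97527146e-03  1.52817666e+02] [-3.01727007e-01  3.92256466e-04 -2.41096187e-01  1.32936195e+00
 -7.74502456e-06  1.72694223e-01]
```

View pics/w2z.png

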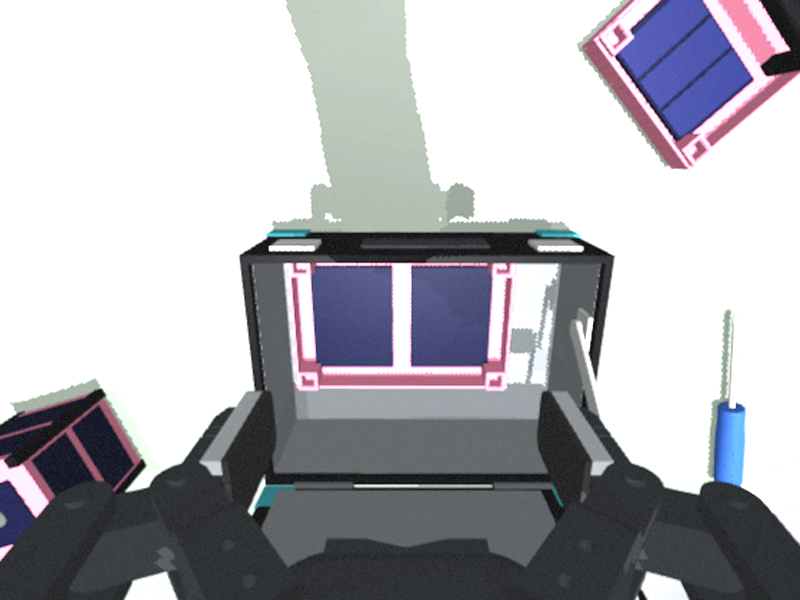

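```bash
python3 - <<'E'
import cv2
a=cv2.imread("pics/w2.png")[170:280,195:365]; a=cv2.resize(a,None,fx=4.6,fy=4.6,interpolation=cv2.INTER_NEAREST)
cv2.imwrite("pics/w2c.png",cv2.convertScaleAbs(a,alpha=1.1))
E
```

```text
(no output)
```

View pics/w2c.png

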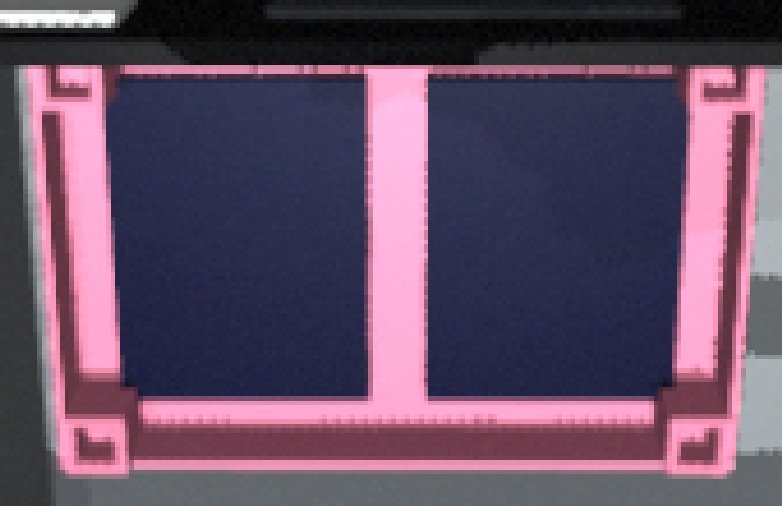

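The view shows the chest rim and lower tray, with the rear sockets near pixel (215,266) and (347,266). The front wall cuts off the front sockets. I'll shift 60 mm towards the hinge to see all four and triangulate their height.

Request:
drive_tool([
  [-0.02,0,0],
  [-0.02,0,0],
  [-0.02,0,0],
  [0,0,0],
  [0,0,0],
], yaw=[0,0,0,0,0], gripper=[0,0,0,0,0])

```text
time: 4.2
eef_pos: [0.53, -0.1083, 0.3]
ee_rot: [-3.141, -0.001, 2.666]
wrist_force: [0.5, -0.6, 0.0]
width: 0.0853
```

```bash
python3 - <<'E'
from h import *
import pickle
c=cam("wrist","w3"); p,R,o=pose(); print(p,np.degrees(o["ee_rot"]))
pickle.dump({k:np.array(v) for k,v in c.items()},open("w3.pkl","wb"))
a=cv2.imread("pics/w3.png")
for i,(x,y) in enumerate([(0,0)]): pass
a=cv2.resize(a[60:260,160:400],None,fx=3.3,fy=3,interpolation=cv2.INTER_NEAREST)
cv2.imwrite("pics/w3c.png",cv2.convertScaleAbs(a,alpha=1.1))
E
```

```text
[ 0.52964056 -0.10809825  0.3000859 ] [-1.79992653e+02 -7.64986817e-02  1.52757840e+02]
```

View pics/w3c.png

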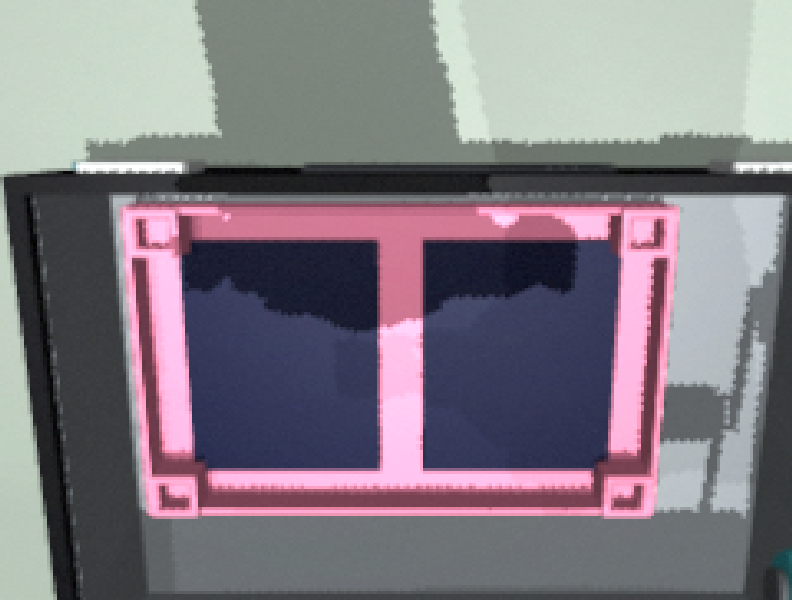

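```bash
python3 - <<'E'
import cv2,numpy as np
a=cv2.imread("pics/w3.png")
T=[]
for (u,v) in [(208,137),(355,137),(213,225),(349,225)]:
    t=cv2.resize(a[v-14:v+14,u-18:u+18],None,fx=11,fy=10,interpolation=cv2.INTER_NEAREST)
    for k in range(0,36,2): cv2.putText(t,str((u-18+k)%100),(k*11,8),0,0.3,(255,255,255),1)
    for k in range(1,28,2): cv2.putText(t,str(v-14+k),(0,k*10+8),0,0.3,(255,255,255),1)
    T.append(t)
cv2.imwrite("pics/w3s.png",np.vstack([np.hstack(T[:2]),np.hstack(T[2:])]))
E
```

```text
(no output)
```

View pics/w3s.png

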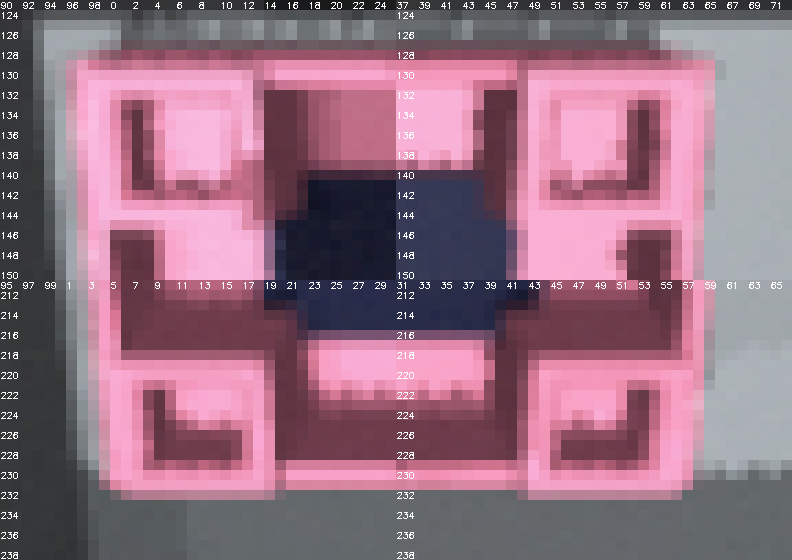

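```bash
python3 - <<'E'
from h import *
import pickle
c=pickle.load(open("w3.pkl","rb"));c2=pickle.load(open("w2.pkl","rb"))
px=dict(FL=(204.9,137.25),FR=(355.3,137.25),RL=(211.9,225.4),RR=(349.3,225.4))
for z in (.03,.035,.04,.045,.05,.055):
    W={k:onz(c,*v,z)[:2]*1000 for k,v in px.items()}
    n=np.linalg.norm
    ctr=sum(W.values())/4; yv=(W['FR']-W['FL'])+(W['RR']-W['RL']); xv=W['RL']-W['FL']+W['RR']-W['FR']
    print(z,np.round([n(W['FL']-W['FR']),n(W['RL']-W['RR']),n(W['FL']-W['RL']),n(W['FR']-W['RR'])],1),ctr.round(1),np.degrees(np.arctan2(yv[1],yv[0])).round(2),np.degrees(np.arctan2(xv[1],xv[0])).round(2))
    W2={k:onz(c2,*v,z)[:2]*1000 for k,v in dict(RL=(195+95/4.6-.5,170+445/4.6-.5),RR=(195+698/4.6-.5,170+445/4.6-.5)).items()}
    print("   w2-w3",{k:(W2[k]-W[k]).round(1) for k in W2}, n(W2['RL']-W2['RR']).round(1))
P=np.array([[-55,88*-1,0],[-55,88,0],[55,-88,0],[55,88,0]],float)
ok,rv,tv=cv2.solvePnP(P,np.array([px[k] for k in("FL","FR","RL","RR")]),np.array([[c["fx"],0,c["cx"]],[0,c["fy"],c["cy"]],[0,0,1.]]),None)
print(c["R"].T@(tv[:,0]/1000-c["t"]))
Rw=c["R"].T@cv2.Rodrigues(rv)[0]; print(Ro.from_matrix(Rw).as_euler("xyz",degrees=True))
E
```

```text
0.03 [179.9 179.4 112.6 112.6] [ 538.  -118.1] 62.75 -27.16
   w2-w3 {'RL': array([0.7, 0.1]), 'RR': array([ 0.2, -0.2])} 179.0
0.035 [177.6 177.2 111.2 111.1] [ 537.  -117.5] 62.75 -27.16
   w2-w3 {'RL': array([-0. ,  0.5]), 'RR': array([-0.4,  0.2])} 176.7
0.04 [175.4 174.9 109.8 109.7] [ 535.9 -116.9] 62.75 -27.16
   w2-w3 {'RL': array([-0.7,  0.8]), 'RR': array([-1.1,  0.5])} 174.5
0.045 [173.1 172.6 108.3 108.3] [ 534.9 -116.3] 62.75 -27.16
   w2-w3 {'RL': array([-1.4,  1.2]), 'RR': array([-1.8,  0.9])} 172.2
0.05 [170.8 170.3 106.9 106.8] [ 533.9 -115.7] 62.75 -27.16
   w2-w3 {'RL': array([-2.1,  1.5]), 'RR': array([-2.5,  1.2])} 169.9
0.055 [168.5 168.  105.5 105.4] [ 532.9 -115.1] 62.75 -27.16
   w2-w3 {'RL': array([-2.8,  1.8]), 'RR': array([-3.2,  1.6])} 167.6
[ 0.53623475 -0.11715976  0.03842868]
[  0.13292895   0.05449923 -27.20259831]
```

The four sockets give a spacing of 176/110 mm at post-top height z ≈ 0.038. So the seat is at about (0.536, -0.117, 0.085), with the chest yaw at -27.2°. Next I go back to the tray and grasp it.

Request:
drive_tool([
  [0.0303,0.032,0],
  [0.0303,0.032,0],
  [0.0303,0.032,0],
  [0.0303,0.032,0],
  [0.0303,0.032,0],
  [0.0303,0.032,0],
  [0.0303,0.032,0],
  [0.0303,0.032,0],
  [0,0,0.02],
  [0,0,0.03],
  [0,0,0.03],
  [0,0,0.03],
  [0,0,0.03],
  [0,0,0.03],
  [0,0,0.03],
  [0,0,0],
  [0,0,0],
], yaw=[0,0,0,0,0,0,0,0,-7.27,-7.27,-7.27,-7.27,-7.27,-7.27,0,0,0], gripper=[0,0,0,0,0,0,0,0,0,0,0,0,0,0,0,0,0])

```text
time: 5.95
eef_pos: [0.4313, 0.23, 0.1006]
ee_rot: [-3.142, -0.001, -2.856]
wrist_force: [0.7, 0.6, 0.2]
width: 0.0854
```

```bash
python3 - <<'E'
from h import *
c=cam("wrist","w4"); p,R,o=pose(); print(p,np.degrees(o["ee_rot"]),o["time"])
h=cv2.cvtColor(c["pixels"],cv2.COLOR_RGB2HSV)
k=cv2.inRange(h,(0,0,0),(179,255,45))
for a,b,ce,l in blobs(k,300):
    P=cv2.findContours(l,0,2)[0][0][:,0,:]
    W=np.array([onz(c,u,v,.064)[:2] for u,v in P]); r=cv2.minAreaRect((W*1000).astype(np.float32)); print("dark",a,b,ce,r, (R.T@(np.array([r[0][0]/1e3,r[0][1]/1e3,.064])-p)).round(4))
E
```

```text
[0.43258133 0.23046419 0.10162789] [ 1.79994884e+02  8.74571791e-02 -1.63642224e+02] 6.0
dark 4586 [272, 150, 27, 194] [285.1, 243.8] ((429.24951171875, 229.7154541015625), (115.63175964355469, 13.15152645111084), 16.46760368347168) [0.0035 0.0002 0.0376]
dark 516 [163, 161, 98, 81] [232.6, 196.0] ((410.1727294921875, 185.39454650878906), (43.221893310546875, 47.416473388671875), 16.33914566040039) [ 0.0343 -0.0369  0.0376]
dark 950 [310, 161, 94, 91] [341.9, 188.4] ((392.0036926269531, 257.7642822265625), (49.14329147338867, 48.630455017089844), 16.426769256591797) [0.0313 0.0376 0.0376]
dark 36774 [0, 274, 560, 146] [283.2, 376.1] ((492.70733642578125, 244.5077667236328), (108.37893676757812, 371.63702392578125), 16.34096908569336) [-0.0616 -0.0035  0.0377]
```

View pics/w4.png

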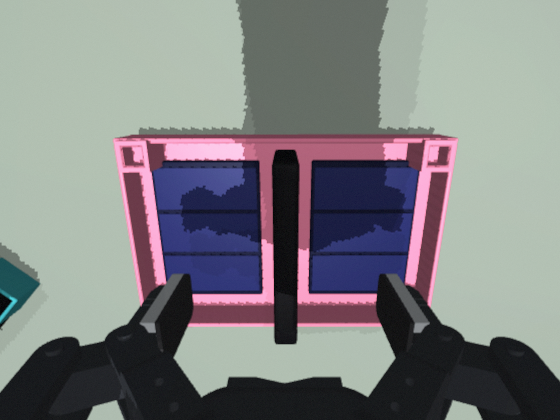

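The bar is centred between the jaws, 0.2 mm off across them. Descend and grip.

Request:
drive_tool([
  [0.001,0,0.015],
  [0,0,0.015],
  [0,0,0.01],
  [0,0,0.005],
  [0,0,0],
  [0,0,0],
  [0,0,0],
  [0,0,0],
  [0,0,0],
  [0,0,0],
  [0,0,0],
  [0,0,0],
], yaw=[0,0,0,0,0,0,0,0,0,0,0,0], gripper=[0,0,0,0,0,120,180,255,255,255,255,255], newtons=60)

```text
time: 7.2
eef_pos: [0.4314, 0.23, 0.0556]
ee_rot: [3.142, 0.0, -2.856]
wrist_force: [-1.3, -0.6, 3.5]
width: 0.0131
```

Gripped: the width is 13 mm on the 14 mm bar. Lift, and carry it to a point in front of the seat.

Request:
drive_tool([
  [0,0,-0.015],
  [0,0,-0.03],
  [0,0,-0.04],
  [0,0,-0.04],
  [0,0,-0.04],
  [0,0,-0.04],
  [0,0,-0.04],
  [0,0,0],
  [0,0,0],
], yaw=[0,0,0,0,0,0,0,0,0], gripper=[255,255,255,255,255,255,255,255,255])

```text
time: 8.1
eef_pos: [0.431, 0.2298, 0.2997]
ee_rot: [-3.142, -0.0, -2.856]
wrist_force: [-0.7, -0.7, -5.5]
width: 0.013
```

Request:
drive_tool([
  [0.0048,-0.0314,0],
  [0.0048,-0.0314,0],
  [0.0048,-0.0314,0],
  [0.0048,-0.0314,0],
  [0.0048,-0.0314,0],
  [0.0048,-0.0314,0],
  [0.0048,-0.0314,0],
  [0.0048,-0.0314,0],
  [0.0048,-0.0314,0],
  [0.0048,-0.0314,0],
  [0,0,0],
  [0,0,0],
  [0,0,0],
  [0,0,0],
  [0,0,0],
  [0,0,0],
  [0,0,0],
  [0,0,0],
], yaw=[0,0,0,0,0,0,0,0,0,0,7.26,7.26,7.26,7.26,7.26,7.26,0,0], gripper=[255,255,255,255,255,255,255,255,255,255,255,255,255,255,255,255,255,255])

```text
time: 9.9
eef_pos: [0.4721, -0.0845, 0.2977]
ee_rot: [-3.141, -0.005, 2.669]
wrist_force: [-0.6, 0.0, -4.9]
width: 0.0128
```

```bash
python3 - <<'E'
from h import *
import pickle
c=cam("wrist","w5"); p,R,o=pose(); print(p,np.degrees(o["ee_rot"]),o["time"],o["width"])
pickle.dump(({k:np.array(v) for k,v in c.items()},p,R),open("w5.pkl","wb"))
E
```

```text
[ 0.47246436 -0.08455573  0.29830936] [-179.96476339   -0.21505335  152.91287507] 9.95 0.012927558396406814
```

View pics/w5.png

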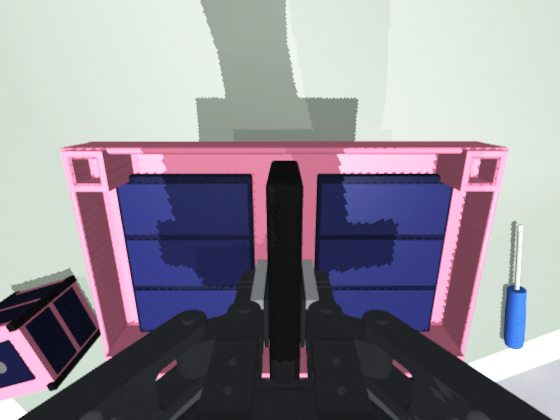

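```bash
python3 - <<'E'
import cv2,numpy as np
a=cv2.imread("pics/w5.png")
T=[]
for (u,v) in [(88,165),(482,165),(125,350),(455,350)]:
    t=cv2.resize(a[v-28:v+28,u-36:u+36],None,fx=5.5,fy=5.3,interpolation=cv2.INTER_NEAREST)
    for k in range(0,72,4): cv2.putText(t,str((u-36+k)%100),(int(k*5.5),8),0,0.3,(255,255,255),1)
    for k in range(2,56,4): cv2.putText(t,str(v-28+k),(0,int(k*5.3)+6),0,0.3,(255,255,255),1)
    T.append(t)
cv2.imwrite("pics/w5s.png",np.vstack([np.hstack(T[:2]),np.hstack(T[2:])]))
E
```

```text
(no output)
```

View pics/w5s.png

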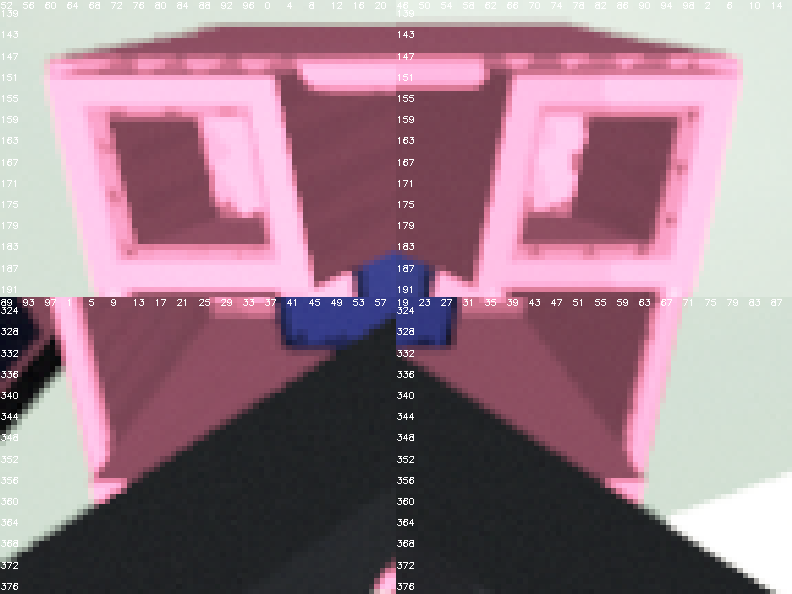

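```bash
python3 - <<'E'
from h import *
import pickle
c,p,R=pickle.load(open("w5.pkl","rb"))
L,Rr=(86.3,170.3),(482.4,170.3)
for dz in (.017,.019,.021,.023):
    A=onz(c,*L,p[2]-dz);B=onz(c,*Rr,p[2]-dz)
    print(dz,np.linalg.norm(A-B).round(4),(R.T@(A-p)).round(4),(R.T@(B-p)).round(4))
for z in (.036,.038,.040):
    S=np.array([onz(c,*q,p[2]-.021) for q in (L,Rr)]).mean(0)
c3=pickle.load(open("w3.pkl","rb"))
E
```

```text
0.017 0.1742 [ 0.0538 -0.0871  0.0173] [0.0539 0.0871 0.0171]
0.019 0.1767 [ 0.0534 -0.0884  0.0193] [0.0535 0.0883 0.0191]
0.021 0.1792 [ 0.0531 -0.0896  0.0213] [0.0531 0.0895 0.0211]
0.023 0.1817 [ 0.0527 -0.0909  0.0233] [0.0528 0.0908 0.0231]
```

The held tray sits centred across the jaws and square, about 1.5 mm off along the bar. Its weight is about 5 N. Now I move above the seat and go part way down.

Request:
drive_tool([
  [-0.0176,0,0],
  [-0.0176,0,0],
  [-0.0176,0,0],
  [-0.0176,0,0],
  [0,0,0.03],
  [0,0,0.03],
  [0,0,0.03],
  [0,0,0.03],
  [0,0,0],
  [0,0,0],
  [0,0,0],
], yaw=[0,0,0,0,0,0,0,0,0,0,0], gripper=[255,255,255,255,255,255,255,255,255,255,255])

```text
time: 11.05
eef_pos: [0.5376, -0.1176, 0.1822]
ee_rot: [3.141, 0.003, 2.667]
wrist_force: [0.4, 0.4, -3.5]
width: 0.0133
```

```bash
python3 - <<'E'
from h import *
for i,n in enumerate(("wrist","top","scene")):
    c=cam(n,"d_"+n); p,R,o=pose(); print(p,np.degrees(o["ee_rot"]),o["time"],o["wrist_force"])
a=cv2.imread("pics/d_scene.png")[120:300,200:400];b=cv2.imread("pics/d_top.png")[150:330,220:400]
cv2.imwrite("pics/d.png",np.hstack([cv2.convertScaleAbs(cv2.resize(x,(398,390),interpolation=cv2.INTER_CUBIC),alpha=1.5) for x in(a,b)]))
E
```

```text
[ 0.53785941 -0.117669    0.18257215] [179.96694019   0.23954027 152.8110135 ] 11.1 [ 0.41178042 -0.59101703 -4.14421853]
[ 0.53779727 -0.11766168  0.18258162] [179.96598417   0.24074743 152.80323788] 11.15 [ 0.44139659  0.04717293 -3.74266646]
[ 0.53757022 -0.11761064  0.18237154] [179.97258309   0.21621129 152.79915284] 11.2 [ 0.61943396  0.65993905 -4.72583713]
```

View pics/d.png

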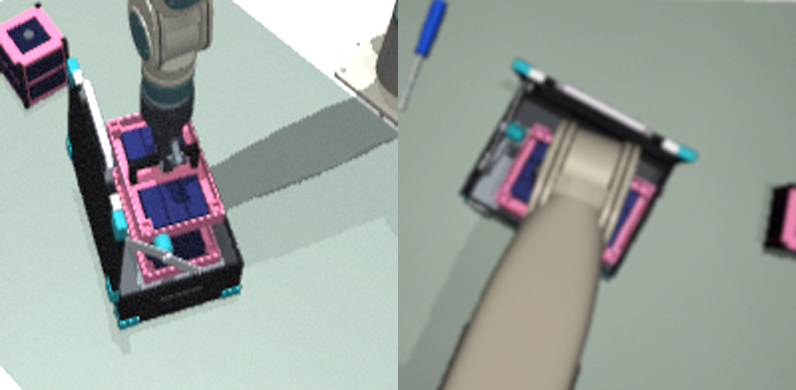

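View pics/d_wrist.png

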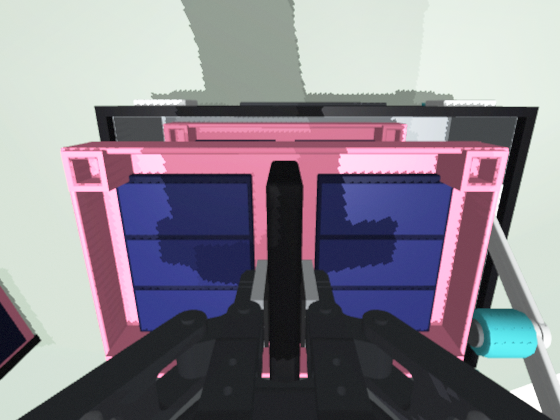

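The wrist view now shows the front pair of lower sockets (176,133 and 391,133) together with the held tray's sockets, so they can be compared directly.

Request:
drive_tool([
  [0.002,0,0],
  [0,0,0],
  [0,0,0],
  [0,0,0],
], yaw=[0,0,0,0], gripper=[255,255,255,255])

```text
time: 11.6
eef_pos: [0.5344, -0.1162, 0.1804]
ee_rot: [3.142, 0.0, 2.667]
wrist_force: [0.1, 1.7, -4.8]
width: 0.0132
```

```bash
python3 - <<'E'
from h import *
import pickle
c=cam("wrist","w6"); p,R,o=pose(); print(p,np.degrees(o["ee_rot"]))
pickle.dump(({k:np.array(v) for k,v in c.items()},p,R),open("w6.pkl","wb"))
a=cv2.imread("pics/w6.png");T=[]
for (u,v) in [(176,136),(391,136),(88,165),(482,165)]:
    t=cv2.resize(a[v-20:v+20,u-28:u+28],None,fx=7,fy=7,interpolation=cv2.INTER_NEAREST)
    for k in range(0,56,4): cv2.putText(t,str((u-28+k)%100),(int(k*7),8),0,0.3,(0,0,0),1)
    for k in range(2,40,2): cv2.putText(t,str(v-20+k),(0,int(k*7)+6),0,0.3,(0,0,0),1)
    T.append(t)
cv2.imwrite("pics/w6s.png",np.vstack([np.hstack(T[:2]),np.hstack(T[2:])]))
E
```

```text
[ 0.53434132 -0.11619089  0.18033271] [1.79999629e+02 1.49318107e-03 1.52785138e+02]
```

View pics/w6s.png

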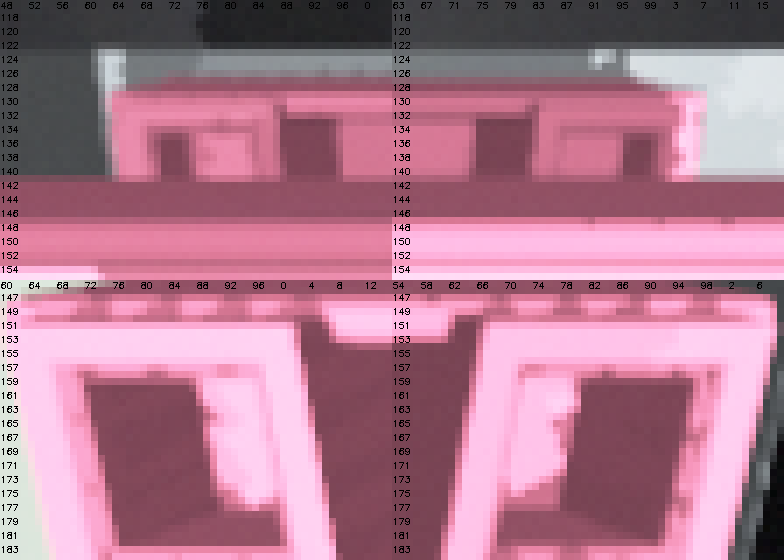

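The lower socket edges lie within 0.3 mm (x) and 0.5 mm (y) of the held tray's. I correct that and descend to just above contact.

Request:
drive_tool([
  [-0.0002,0.0005,0.01],
  [0,0,0.02],
  [0,0,0.02],
  [0,0,0.015],
  [0,0,0.01],
  [0,0,0.005],
  [0,0,0],
  [0,0,0],
  [0,0,0],
], yaw=[0,0,0,0,0,0,0,0,0], gripper=[255,255,255,255,255,255,255,255,255])

```text
time: 12.55
eef_pos: [0.5357, -0.1162, 0.1013]
ee_rot: [3.141, 0.002, 2.667]
wrist_force: [0.0, 0.0, -4.8]
width: 0.0131
```

Request:
drive_tool([
  [0,0,0.002],
  [0,0,0.002],
  [0,0,0.002],
  [0,0,0],
], yaw=[0,0,0,0], gripper=[255,255,255,255])

```text
time: 12.95
eef_pos: [0.5344, -0.1157, 0.0939]
ee_rot: [-3.141, -0.001, 2.667]
wrist_force: [0.7, 0.7, -4.2]
width: 0.0127
```

Request:
drive_tool([
  [0,0,0.0015],
  [0,0,0.0015],
  [0,0,0.001],
  [0,0,0],
  [0,0,0],
], yaw=[0,0,0,0,0], gripper=[255,255,255,255,255])

```text
time: 13.45
eef_pos: [0.5348, -0.1158, 0.0903]
ee_rot: [3.142, -0.0, 2.667]
wrist_force: [0.1, -0.0, -4.7]
width: 0.0126
```

Request:
drive_tool([
  [0,0,0.001],
  [0,0,0.001],
  [0,0,0.001],
  [0,0,0],
], yaw=[0,0,0,0], gripper=[255,255,255,255])

```text
time: 13.85
eef_pos: [0.5346, -0.1158, 0.0871]
ee_rot: [-3.142, -0.0, 2.667]
wrist_force: [0.6, -0.6, -4.9]
width: 0.0128
```

Request:
drive_tool([
  [0,0,0.001],
  [0,0,0.001],
  [0,0,0],
  [0,0,0],
], yaw=[0,0,0,0], gripper=[255,255,255,255])

```text
time: 14.25
eef_pos: [0.5347, -0.1158, 0.0853]
ee_rot: [-3.142, -0.0, 2.667]
wrist_force: [-0.3, 0.2, -4.8]
width: 0.0127
```

Request:
drive_tool([
  [0,0,0.001],
  [0,0,0.001],
  [0,0,0],
  [0,0,0],
], yaw=[0,0,0,0], gripper=[255,255,255,255])

```text
time: 14.65
eef_pos: [0.535, -0.1159, 0.0847]
ee_rot: [-3.142, 0.001, 2.667]
wrist_force: [-4.3, 1.0, 5.6]
width: 0.013
```

Contact came at z 0.0847, which matches the expected home height of about 0.085. Pins resting on the post tops would read about 0.094. I'll check in the image before releasing.

```bash
python3 - <<'E'
from h import *
c=cam("wrist","w7"); p,R,o=pose(); print(p,np.degrees(o["ee_rot"]),o["wrist_force"],o["ft_torque"])
s=cam("scene","s7"); a=cv2.imread("pics/s7.png")[150:290,220:360]
cv2.imwrite("pics/s7z.png",cv2.convertScaleAbs(cv2.resize(a,(600,600),interpolation=cv2.INTER_CUBIC),alpha=1.6))
E
```

```text
[ 0.53494052 -0.1158976   0.08470309] [-1.79996989e+02  3.13986431e-02  1.52786305e+02] [-3.79132766  1.34620204  5.2161962 ] [0.20771065 0.70246266 0.05093178]
```

View pics/w7.png

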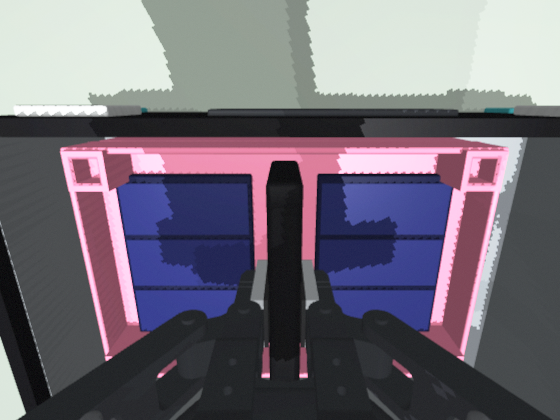

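View pics/s7z.png

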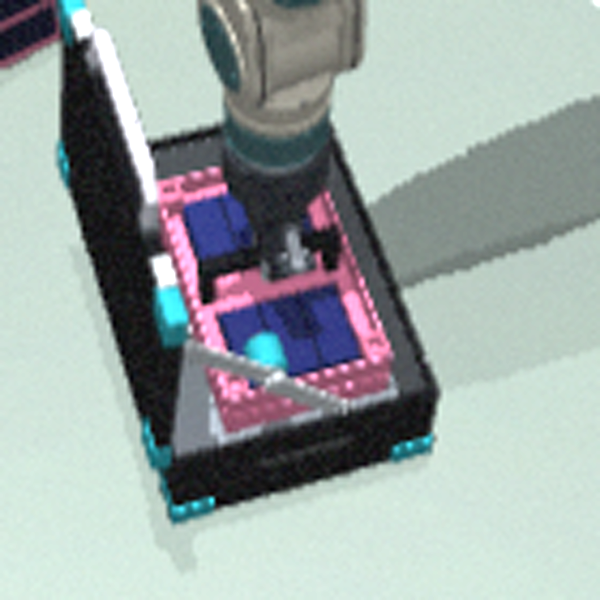

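Request:
drive_tool([
  [0,0,0.0007],
  [0,0,0],
  [0,0,0],
], yaw=[0,0,0], gripper=[255,255,255])

```text
time: 15.05
eef_pos: [0.535, -0.1159, 0.0847]
ee_rot: [-3.142, 0.001, 2.667]
wrist_force: [-5.3, 1.3, 9.9]
width: 0.0128
```

The stop is stiff, so the tray is home. Release and rise a little.

Request:
drive_tool([
  [0,0,-0.0008],
  [0,0,0],
  [0,0,0],
  [0,0,0],
  [0,0,0],
  [0,0,0],
  [0,0,-0.01],
  [0,0,-0.02],
  [0,0,-0.03],
  [0,0,-0.03],
  [0,0,-0.03],
  [0,0,-0.03],
  [0.03,0,-0.03],
  [0.03,0,0],
  [0,0,0],
], yaw=[0,0,0,0,0,0,0,0,0,0,0,0,0,0,0], gripper=[200,150,120,120,120,120,120,120,120,120,120,120,120,120,120])

```text
time: 16.55
eef_pos: [0.4791, -0.0871, 0.2653]
ee_rot: [3.141, 0.0, 2.667]
wrist_force: [0.7, 0.6, -0.3]
width: 0.0453
```

```bash
python3 - <<'E'
from h import *
import pickle
out={}
for n in ("wrist","top","scene"):
    c=cam(n,"e_"+n); p,R,o=pose(); out[n]={k:np.array(v) for k,v in c.items()}
    print(n); [print("  teal",b[0],b[1],b[2]) for b in blobs(teal(c),12)]
pickle.dump(out,open("e.pkl","wb")); print(p,np.degrees(o["ee_rot"]),o["time"],o["joints"],o["width"],o["wrist_force"])
E
```

```text
wrist
  teal 147 [182, 162, 32, 6] [197.5, 164.1]
  teal 172 [387, 162, 34, 6] [403.6, 164.5]
  teal 47 [404, 316, 9, 7] [408.4, 319.0]
top
  teal 38 [272, 178, 8, 7] [275.4, 180.6]
  teal 56 [268, 206, 9, 9] [272.2, 210.4]
  teal 40 [346, 218, 9, 7] [350.2, 220.9]
scene
  teal 88 [463, 4, 14, 13] [469.2, 10.9]
  teal 66 [375, 65, 8, 12] [378.3, 70.6]
  teal 43 [233, 147, 7, 12] [235.6, 150.7]
  teal 89 [517, 151, 13, 12] [523.2, 156.6]
  teal 15 [234, 183, 2, 10] [234.5, 187.7]
  teal 86 [256, 217, 8, 14] [259.4, 223.0]
  teal 58 [277, 228, 10, 9] [281.8, 231.4]
  teal 39 [253, 248, 7, 11] [255.7, 254.0]
  teal 35 [311, 251, 10, 7] [315.5, 254.1]
  teal 47 [258, 262, 12, 10] [263.2, 267.9]
[ 0.4817069  -0.08848537  0.26382624] [1.79992795e+02 7.14053306e-02 1.52792914e+02] 16.7 [-3.13702647e-01  2.73962630e-02 -2.90453270e-01  1.25169651e+00
 -7.58538400e-05  1.61150464e-01] 0.04490609433450915 [0.63733297 0.00222021 0.05949569]
```

View pics/e_wrist.png

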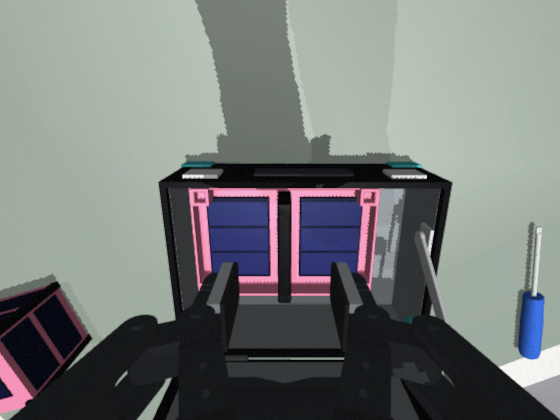

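```bash
cat >> h.py <<'E'
X=np.array([.8894,-.4571,0]);Y=np.array([.4571,.8894,0]);O=np.array([.5628,-.1088,0])
def ch(P): d=np.array(P)-O; return np.array([d@X,d@Y,P[2]]).round(4)
def wd(a): return O+a[0]*X+a[1]*Y+np.array([0,0,a[2]])
E
python3 - <<'E'
from h import *
import pickle
e=pickle.load(open("e.pkl","rb"));t,s,w=e["top"],e["scene"],e["wrist"]
P,r=tri([(t,272.2,210.4),(s,281.8,231.4)]); print("knee",P,ch(P),r)
for n,pt in dict(lidL=(275.4,180.6)).items():
    P,r=tri([(t,*pt),(s,259.4,223.0)]);print(n,P,ch(P),r)
P,r=tri([(t,350.2,220.9),(s,235.6,150.7)]);print("lidR",P,ch(P),r)
print("proj knee expected",proj(t,wd([.02,.105,.155])),proj(s,wd([.02,.105,.155])))
for cn in ((-.1,-.135),(-.1,.135)): print(proj(t,wd([*cn,.1])),proj(s,wd([*cn,.1])))
a=cv2.imread("pics/e_top.png")[165:285,235:365];b=cv2.imread("pics/e_scene.png")[140:290,220:340]
cv2.imwrite("pics/e.png",np.hstack([cv2.convertScaleAbs(cv2.resize(x,(400,600),interpolation=cv2.INTER_CUBIC),alpha=1.6) for x in(a,b)]))
a=cv2.imread("pics/e_top.png")[165:285,235:365]
cv2.imwrite("pics/et.png",cv2.convertScaleAbs(cv2.resize(a,(650,600),interpolation=cv2.INTER_CUBIC),alpha=1.6))
E
```

```text
knee [ 0.62819183 -0.02669542  0.16831013] [0.0206 0.1029 0.1683] [array([ 0.2, -0.1]), array([0.3, 0. ])]
lidL [ 0.70102365 -0.03841368  0.29319187] [0.0908 0.1258 0.2932] [array([ 0.3, -0.2]), array([0.4, 0.1])]
lidR [ 0.58761191 -0.25954795  0.29598169] [ 0.091  -0.1227  0.296 ] [array([ 0.5, -0.4]), array([0.6, 0.1])]
proj knee expected [271.8722431  210.66125128] [282.39196371 234.11839949]
[317.95456547 278.49218734] [294.74599441 172.36035419]
[247.4719432  239.39978096] [322.3834368  240.76910532]
```

View pics/et.png

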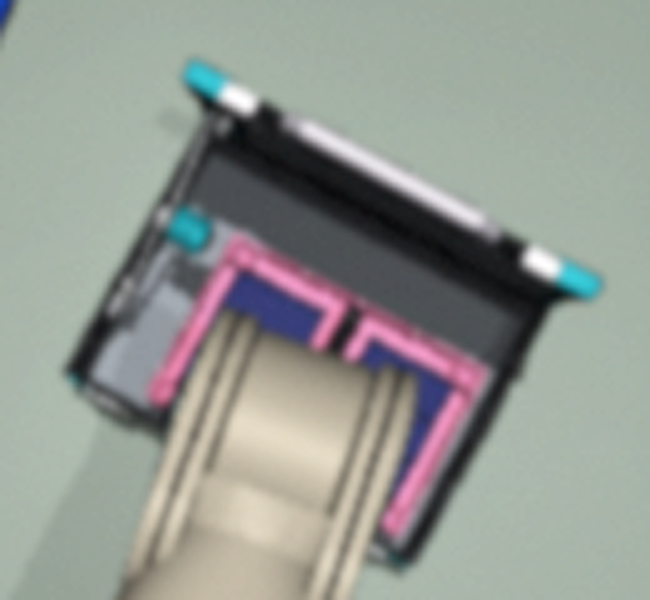

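The tray sits square in the chest. The knee triangulates to chest (0.021, 0.103), which agrees with 80 mm in front of the hinge. The colour centroid is on the knob's upper side, so I take the stated z of 0.155. With the gripper open, the outer finger alone can press the knob while the gripper's body stays clear of the arms. I'm moving to the pre-press position.

Request:
drive_tool([
  [-0.014,0.018,0],
  [-0.014,0.018,0],
  [-0.014,0.018,0],
  [-0.014,0.018,0],
  [0,0,0.02],
  [0,0,0.03],
  [0,0,0.03],
  [0,0,0.02],
  [0,0,0.008],
  [0,0,0],
  [0,0,0],
], yaw=[0,0,0,0,0,0,0,0,0,0,0], gripper=[60,0,0,0,0,0,0,0,0,0,0])

```text
time: 17.8
eef_pos: [0.5652, -0.0503, 0.1561]
ee_rot: [3.141, 0.001, 2.666]
wrist_force: [-0.6, 0.5, 0.2]
width: 0.0854
```

```bash
python3 - <<'E'
from h import *
c=cam("wrist","f_w"); s=cam("scene","f_s"); p,R,o=pose(); print(p,ch(p),o["time"],o["wrist_force"],o["width"])
a=cv2.imread("pics/f_s.png")[150:290,220:360]
cv2.imwrite("pics/f_sz.png",cv2.convertScaleAbs(cv2.resize(a,(600,600),interpolation=cv2.INTER_CUBIC),alpha=1.6))
E
```

```text
[ 0.56554985 -0.05032539  0.15697489] [-0.0243  0.0533  0.157 ] 17.9 [0.23081392 0.86367099 0.7487025 ] 0.08525480601863768
```

View pics/f_w.png

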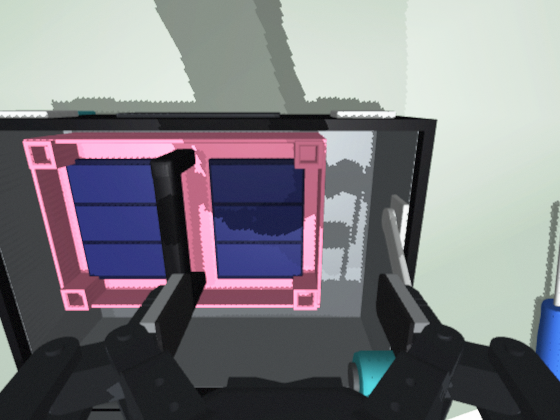

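View pics/f_sz.png

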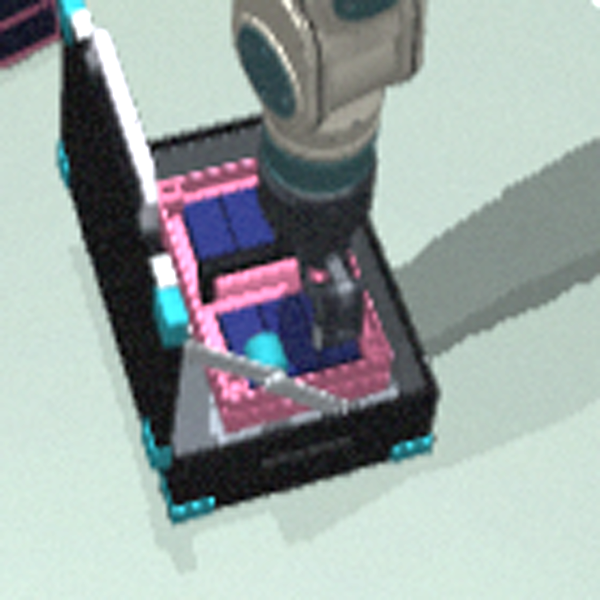

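The outer finger is in front of the knob (which shows at 375,375), with overlap along y. Approach, then press in steps while watching the force.

Request:
drive_tool([
  [-0.007,0,0],
  [-0.007,0,0],
  [-0.003,0,0.001],
  [-0.003,0,0.002],
  [-0.003,0,0.002],
  [0,0,0],
], yaw=[0,0,0,0,0,0], gripper=[0,0,0,0,0,0])

```text
time: 18.5
eef_pos: [0.5845, -0.0606, 0.1499]
ee_rot: [-3.141, -0.001, 2.666]
wrist_force: [-0.7, 0.1, -0.7]
width: 0.0856
```

Request:
drive_tool([
  [-0.003,0,0.002],
  [-0.003,0,0.002],
  [-0.003,0,0.002],
  [0,0,0],
], yaw=[0,0,0,0], gripper=[0,0,0,0])

```text
time: 18.9
eef_pos: [0.5923, -0.0643, 0.1438]
ee_rot: [3.141, -0.001, 2.667]
wrist_force: [-2.5, 1.4, 0.7]
width: 0.0851
```

Request:
drive_tool([
  [-0.003,0,0.002],
  [-0.003,0,0.002],
  [-0.003,0,0.002],
  [0,0,0],
], yaw=[0,0,0,0], gripper=[0,0,0,0])

```text
time: 19.3
eef_pos: [0.5994, -0.0681, 0.1372]
ee_rot: [3.142, -0.004, 2.667]
wrist_force: [-3.5, 3.7, -0.2]
width: 0.0855
```

```bash
python3 - <<'E'
from h import *
s=cam("scene","g_s");c=cam("wrist","g_w"); t=cam("top"); p,R,o=pose(); print(p,ch(p),o["time"],o["wrist_force"])
for n,k in (("s",s),("t",t)): [print(n,b[:3]) for b in blobs(teal(k),12) if 200<b[2][0]<360]
a=cv2.imread("pics/g_s.png")[150:290,220:360]
cv2.imwrite("pics/g.png",np.hstack([cv2.convertScaleAbs(cv2.resize(x,(400,400),interpolation=cv2.INTER_CUBIC),alpha=1.6) for x in(a,cv2.imread("pics/g_w.png")[180:420,200:520])]))
E
```

```text
[ 0.59936509 -0.06807606  0.13720092] [0.0139 0.0529 0.1372] 19.45 [-2.68162892  3.67796204 -2.37370953]
s (47, [237, 146, 6, 13], [238.9, 150.7])
s (17, [234, 183, 3, 10], [234.7, 187.5])
s (90, [259, 216, 8, 14], [262.5, 222.2])
s (44, [273, 231, 9, 9], [277.4, 234.4])
s (45, [253, 247, 8, 12], [256.0, 253.8])
s (33, [312, 251, 9, 7], [315.8, 254.0])
s (46, [258, 262, 12, 10], [263.3, 267.8])
t (37, [345, 221, 8, 6], [348.5, 223.8])
```

View pics/g.png

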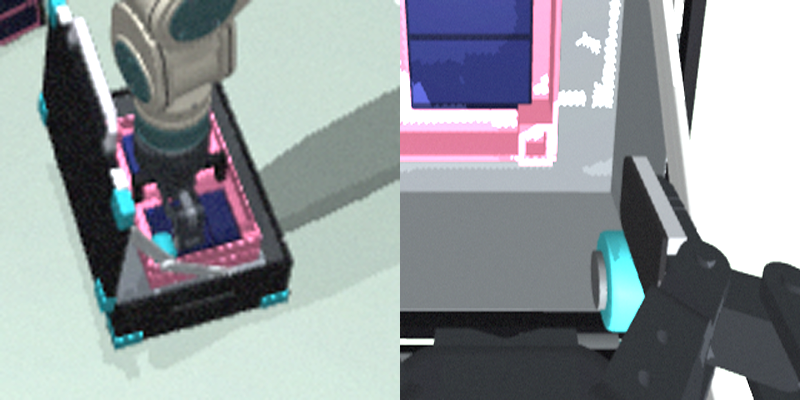

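The stay has broken past centre: the arms are visibly bent and the lid has nodded about 10 mm at its edge, still standing. I press a bit further so the lid can be pulled easily.

Request:
drive_tool([
  [-0.003,0,0.002],
  [-0.003,0,0.002],
  [-0.003,0,0.003],
  [-0.003,0,0.003],
  [0,0,0],
], yaw=[0,0,0,0,0], gripper=[0,0,0,0,0])

```text
time: 19.95
eef_pos: [0.6043, -0.0692, 0.1274]
ee_rot: [3.139, -0.017, 2.671]
wrist_force: [-13.7, 10.6, 14.2]
width: 0.0855
```

```bash
python3 - <<'E'
from h import *
s=cam("scene","g2_s");t=cam("top"); p,R,o=pose(); print(p,ch(p),o["time"],o["wrist_force"])
for n,k in (("s",s),("t",t)): [print(n,b[:3]) for b in blobs(teal(k),12) if 200<b[2][0]<360]
E
```

```text
[ 0.60428268 -0.06914247  0.12707969] [0.0188 0.0542 0.1271] 20.05 [-12.98651739  11.14126731  14.22765538]
s (49, [239, 146, 7, 13], [241.7, 150.3])
s (23, [234, 183, 3, 10], [235.0, 187.3])
s (94, [262, 215, 9, 14], [265.9, 221.7])
s (29, [273, 233, 8, 8], [276.8, 235.8])
s (47, [253, 247, 8, 14], [256.1, 254.0])
s (32, [311, 251, 10, 6], [315.8, 253.9])
s (46, [258, 262, 12, 10], [263.3, 267.8])
t (46, [343, 221, 9, 9], [346.8, 225.8])
```

The contact force has risen to about 22 N, probably because the gripper's body is now meeting the leaning lid. I stop here and back off towards the front, then up.

Request:
drive_tool([
  [0.01,0,-0.002],
  [0.02,0,0],
  [0.03,0,0],
  [0.03,0,-0.02],
  [0.02,0,-0.04],
  [0,0,-0.04],
  [0,0,-0.04],
  [0,0,0],
  [0,0,0],
], yaw=[0,0,0,0,0,0,0,0,0], gripper=[0,0,0,0,0,0,0,0,0])

```text
time: 20.95
eef_pos: [0.5158, -0.0249, 0.2727]
ee_rot: [3.141, 0.007, 2.666]
wrist_force: [0.7, -0.3, -0.4]
width: 0.0856
```

```bash
python3 - <<'E'
from h import *
import pickle
out={}
for n in ("scene","top","wrist"):
    k=cam(n,"i_"+n); out[n]={a:np.array(b) for a,b in k.items()}
    print(n);[print("  ",b[:3]) for b in blobs(teal(k),12) if 130<b[2][0]<420]
pickle.dump(out,open("i.pkl","wb"))
p,R,o=pose(); print(p,ch(p),o["time"],o["wrist_force"],np.degrees(o["ee_rot"]),o["joints"])
a=cv2.imread("pics/i_scene.png")[130:290,210:370]; b=cv2.imread("pics/i_top.png")[160:290,230:360]
cv2.imwrite("pics/i.png",np.hstack([cv2.convertScaleAbs(cv2.resize(x,(400,400),interpolation=cv2.INTER_CUBIC),alpha=1.6) for x in(a,b)]))
E
```

```text
scene
   (49, [240, 146, 6, 13], [241.9, 150.8])
   (23, [234, 183, 3, 10], [235.0, 187.3])
   (91, [262, 215, 9, 14], [266.1, 221.6])
   (27, [273, 233, 7, 8], [276.7, 235.7])
   (48, [253, 247, 8, 14], [256.0, 253.6])
   (34, [311, 251, 10, 7], [315.6, 254.0])
   (46, [258, 262, 12, 10], [263.3, 267.8])
top
   (39, [269, 183, 10, 7], [272.6, 186.1])
   (47, [271, 203, 9, 8], [275.3, 206.4])
   (45, [343, 222, 9, 9], [346.7, 226.3])
   (22, [256, 416, 10, 4], [260.4, 418.0])
wrist
   (147, [121, 160, 36, 5], [137.8, 162.0])
   (146, [327, 160, 31, 6], [342.3, 162.1])
   (786, [321, 316, 30, 29], [335.6, 330.2])
   (225, [336, 353, 18, 15], [344.4, 360.3])
[ 0.51312243 -0.02418956  0.26913407] [-0.0829  0.0525  0.2691] 21.1 [ 0.54581585  0.19504505 -0.94029812] [-1.79945626e+02 -6.21785931e-02  1.52753134e+02] [-1.72689926e-01  6.98524084e-02 -2.34325089e-01  1.26793770e+00
 -5.82154724e-04  3.02857461e-01]
```

View pics/i.png

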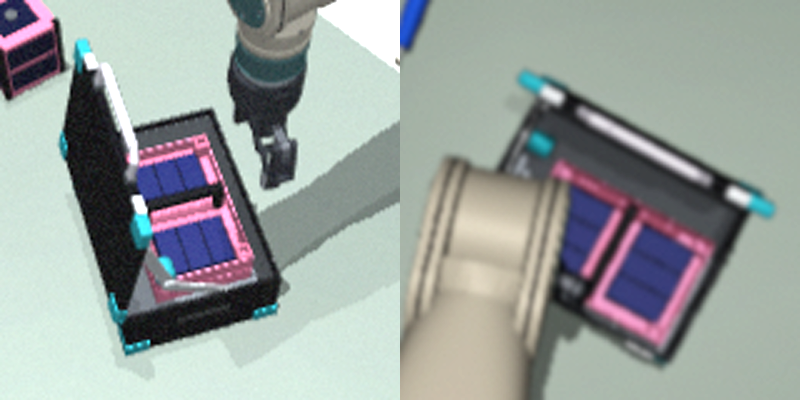

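View pics/i_wrist.png

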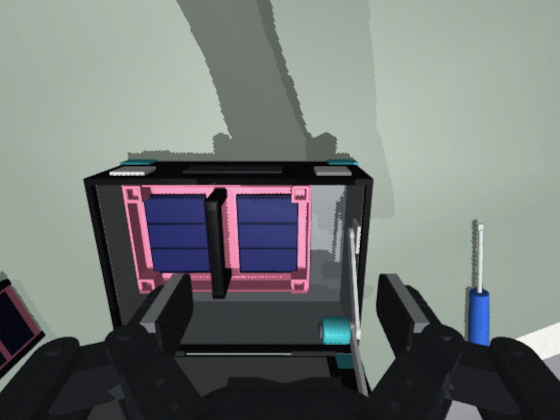

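```bash
python3 - <<'E'
from h import *
import pickle
e=pickle.load(open("i.pkl","rb"));t,s=e["top"],e["scene"]
for n,a,b in (("lidL",(272.6,186.1),(266.1,221.6)),("lidR",(346.7,226.3),(241.9,150.8)),("knee",(275.3,206.4),(276.7,235.7))):
    P,r=tri([(t,*a),(s,*b)]); print(n,P,ch(P),r)
for n,c,roi,th in (("top",t,(270,180,80,50),110),("scene",s,(235,145,40,85),150)):
    g=c["pixels"].astype(int); m=((g.min(2)>th)&(g.max(2)-g.min(2)<25)).astype(np.uint8)
    x,y,w,h=roi; mm=np.zeros_like(m); mm[y:y+h,x:x+w]=m[y:y+h,x:x+w]
    for b in blobs(mm,10):
        P=cv2.findContours(b[3],0,2)[0][0]; print(n,b[:3],cv2.minAreaRect(P), [round(float(v)) for v in np.median(g[b[3]>0],axis=0)])
    cv2.imwrite(f"pics/bar_{n}.png",cv2.resize(cv2.cvtColor(c["pixels"],cv2.COLOR_RGB2BGR)[y-15:y+h+15,x-15:x+w+15],None,fx=6,fy=5,interpolation=cv2.INTER_NEAREST))
E
```

```text
lidL [ 0.68469376 -0.03047671  0.29069002] [0.0726 0.1254 0.2907] [array([ 0.3, -0.2]), array([0.4, 0.1])]
lidR [ 0.57208331 -0.25029284  0.29049717] [ 0.0729 -0.1216  0.2905] [array([ 0.5, -0.4]), array([0.6, 0.1])]
knee [ 0.64312044 -0.03463065  0.15067169] [0.0375 0.1027 0.1507] [array([-0.2,  0.1]), array([-0.2, -0. ])]
top (20, [276, 188, 7, 5], [278.8, 190.3]) ((278.800048828125, 190.4000244140625), (6.260990142822266, 2.683281421661377), 26.56505012512207) [135, 137, 138]
top (110, [291, 197, 36, 21], [308.6, 206.9]) ((308.5697937011719, 206.8711700439453), (40.300880432128906, 2.7477874755859375), 28.442928314208984) [134, 131, 135]
top (23, [337, 221, 7, 5], [339.7, 223.0]) ((339.70001220703125, 223.1000213623047), (6.708203315734863, 3.130495071411133), 26.56505012512207) [134, 138, 141]
scene (21, [244, 151, 5, 6], [245.9, 153.9]) ((245.8000030517578, 153.9000244140625), (5.375871658325195, 3.4785051345825195), 71.56504821777344) [180, 187, 192]
scene (146, [251, 155, 14, 40], [257.8, 174.0]) ((257.99407958984375, 174.34474182128906), (41.1035041809082, 4.1430583000183105), 72.55281066894531) [186, 186, 197]
scene (27, [263, 208, 6, 7], [265.4, 211.3]) ((265.20001220703125, 211.39999389648438), (7.155416965484619, 3.5777084827423096), 63.43495178222656) [180, 187, 192]
```

View pics/bar_top.png

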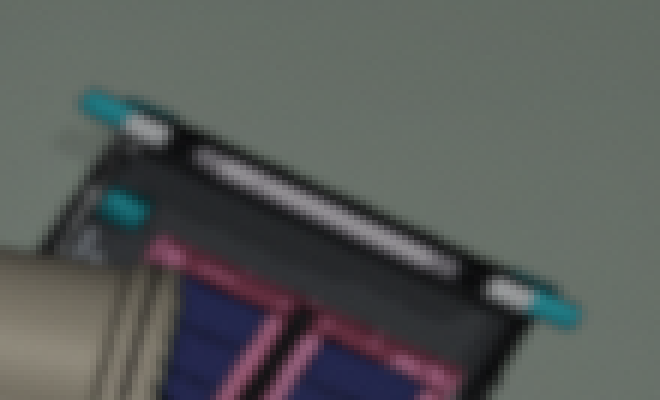

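View pics/bar_scene.png

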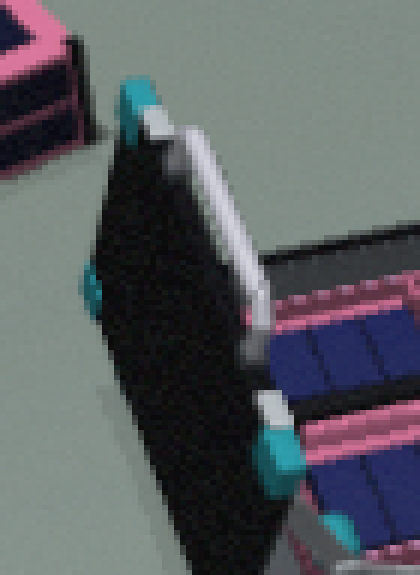

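```bash
python3 - <<'E'
from h import *
import pickle
e=pickle.load(open("i.pkl","rb"));t,s=e["top"],e["scene"]
P,r=tri([(t,310,207.2),(s,258,174.7)]); print("bar",P,ch(P),r)
for a,b in (((287.5,195.4),(263.7,195)),((332.5,219),(251.7,156))):
    P,r=tri([(t,*a),(s,*b)]); print(P,ch(P),r)
# hinge check: rear corners; project expected
for q in ([.061,0,.339],): print(wd(q),proj(t,wd(q)),proj(s,wd(q)))
p,R,o=pose(); print(ch(p))
E
```

```text
bar [ 0.61712775 -0.13723904  0.32934341] [ 0.0613 -0.0005  0.3293] [array([-0.6,  0.5]), array([-0.8, -0.2])]
[ 0.65061954 -0.07497855  0.33282795] [0.0626 0.0702 0.3328] [array([ 0.2, -0.1]), array([0.3, 0. ])]
[ 0.58473971 -0.20045721  0.32439884] [ 0.0614 -0.0715  0.3244] [array([-1.1,  0.9]), array([-1.4, -0.3])]
[ 0.6170534 -0.1366831  0.339    ] [309.35513442 207.24958392] [257.19008733 172.52035954]
[-0.0829  0.0525  0.2691]
```

The bar triangulates to chest (0.061, 0.000), z 0.33 to 0.34. With the lid now at about 0.10 rad, the model puts it at (0.061, 0, 0.339), so they agree. I turn the gripper 90° and go above the bar.

Request:
drive_tool([
  [0,0,-0.03],
  [0,0,-0.03],
  [0,0,-0.03],
  [0,0,-0.03],
  [0,0,-0.03],
  [0,0,-0.02],
  [0,0,0],
  [0,0,0],
  [0,0,0],
  [0,0,0],
  [0,0,0],
  [0.01,-0.027,0],
  [0.01,-0.027,0],
  [0.011,-0.03,0],
  [0.011,-0.03,0],
  [0.011,-0.03,0],
  [0,0,0],
  [0,0,0],
  [0,0,0],
], yaw=[-8.2,-8.2,-8.2,-8.2,-8.2,-8.2,-8.2,-8.2,-8.2,-8.2,-8,0,0,0,0,0,0,0,0], gripper=[60,80,80,80,80,80,80,80,80,80,80,80,80,80,80,80,80,80,80])

```text
time: 23.0
eef_pos: [0.6168, -0.1364, 0.4395]
ee_rot: [3.14, -0.0, -2.046]
wrist_force: [-0.4, 0.8, 0.7]
width: 0.0586
```

```bash
python3 - <<'E'
from h import *
c=cam("wrist","j_w"); p,R,o=pose(); print(p,ch(p),o["time"],np.degrees(o["ee_rot"]),o["joints"],o["width"])
print(proj(c,wd([.061,.055,.339])),proj(c,wd([.061,-.055,.339])))
E
```

```text
[ 0.6166967  -0.13620463  0.44009411] [6.050e-02 3.000e-04 4.401e-01] 23.05 [ 1.79941246e+02 -7.81561180e-03 -1.17182114e+02] [-3.19688711e-01  2.61195312e-01  3.44636100e-01  1.65527133e+00
  2.32544652e-05 -1.41606759e+00] 0.05895430163804169
[283.95338633 285.70139066] [283.84676124 145.03906244]
```

View pics/j_w.png

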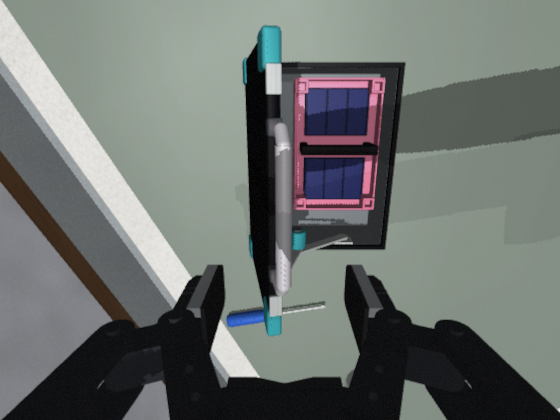

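The bar is centred between the jaws (u ≈ 283, centre line ≈ 284). Descend and grip it.

Request:
drive_tool([
  [0,0,0.02],
  [0,0,0.03],
  [0,0,0.03],
  [0,0,0.015],
  [0,0,0.008],
  [0,0,0],
  [0,0,0],
  [0,0,0],
  [0,0,0],
  [0,0,0],
  [0,0,0],
  [0,0,0],
  [0,0,0],
], yaw=[0,0,0,0,0,0,0,0,0,0,0,0,0], gripper=[80,80,80,80,80,80,80,130,170,210,255,255,255], newtons=40)

```text
time: 24.35
eef_pos: [0.6174, -0.1369, 0.3382]
ee_rot: [-3.141, 0.0, -2.046]
wrist_force: [-1.1, 0.8, 4.5]
width: 0.0105
```

```bash
python3 - <<'E'
from h import *
c=cam("wrist","k_w"); p,R,o=pose(); print(p,ch(p),o["time"],o["width"],o["wrist_force"])
E
```

```text
[ 0.61733028 -0.13690435  0.33818194] [ 6.130e-02 -1.000e-04  3.382e-01] 24.4 0.01081147264413513 [-1.19592552  0.44661216  5.23985389]
```

View pics/k_w.png

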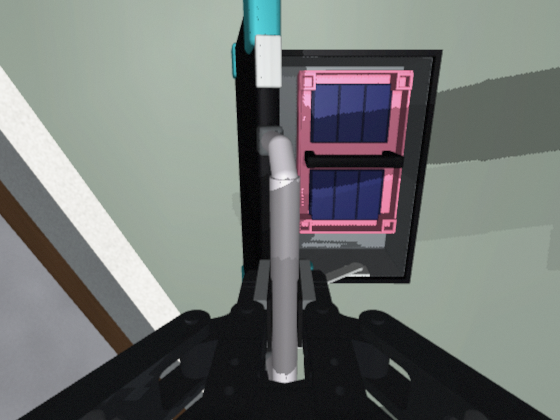

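The bar is gripped: width 10.8 mm on the 12 mm bar, at chest x 0.0613. With the hinge at (0.100, z 0.100) the bar is 9.2° past vertical. I follow the 242 mm arc in small rows, and check the force early on.

Request:
drive_tool([
  [0,0.006,0.0011],
  [0,0.006,0.0012],
  [0,0.006,0.0014],
  [0,0.006,0.0014],
  [0,0.01,0.0031],
  [0,0.01,0.0032],
  [0,0,0],
], yaw=[0,0,0,0,0,0,0], gripper=[255,255,255,255,255,255,255])

```text
time: 25.1
eef_pos: [0.5757, -0.1155, 0.3251]
ee_rot: [3.137, -0.0, -2.045]
wrist_force: [-2.1, 2.0, 3.4]
width: 0.0105
```

```bash
python3 - <<'E'
from h import *
s=cam("scene","l_s"); p,R,o=pose(); print(p,ch(p),o["time"],o["width"],o["wrist_force"])
a=cv2.imread("pics/l_s.png")[110:290,200:380]
cv2.imwrite("pics/l_sz.png",cv2.convertScaleAbs(cv2.resize(a,(600,600),interpolation=cv2.INTER_CUBIC),alpha=1.5))
E
```

```text
[ 0.57582899 -0.11551731  0.32512228] [ 0.0147 -0.      0.3251] 25.15 0.010970167627929735 [-2.94793916  2.41223283  4.35532934]
```

View pics/l_sz.png

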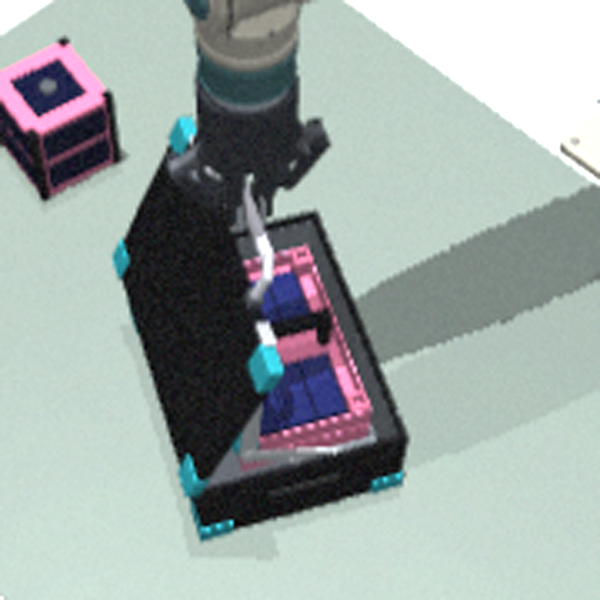

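The lid follows and the stay is folding, with forces under 6 N. Continuing along the arc.

Request:
drive_tool([
  [0,0.0097,0.004],
  [0,0.0098,0.0041],
  [0,0.0094,0.0048],
  [0,0.0093,0.005],
  [0,0.009,0.0055],
  [0,0.0088,0.0058],
  [0,0.0084,0.0063],
  [0,0.0083,0.0066],
  [0,0.0079,0.0071],
  [0,0.0077,0.0072],
  [0,0.0073,0.0077],
  [0,0.007,0.0079],
  [0,0,0],
], yaw=[0,0,0,0,0,0,0,0,0,0,0,0,0], gripper=[255,255,255,255,255,255,255,255,255,255,255,255,255])

```text
time: 26.45
eef_pos: [0.485, -0.0688, 0.252]
ee_rot: [3.138, 0.0, -2.045]
wrist_force: [1.5, 1.8, -4.5]
width: 0.0109
```

Request:
drive_tool([
  [0,0.0066,0.0082],
  [0,0.0063,0.0085],
  [0,0.0058,0.0088],
  [0,0.0055,0.009],
  [0,0.0051,0.0093],
  [0,0.0047,0.0094],
  [0,0.0042,0.0097],
  [0,0.0039,0.0098],
  [0,0.0033,0.01],
  [0,0.003,0.0101],
  [0,0.0025,0.0103],
  [0,0.0021,0.0103],
  [0,0,0],
  [0,0,0],
], yaw=[0,0,0,0,0,0,0,0,0,0,0,0,0,0], gripper=[255,255,255,255,255,255,255,255,255,255,255,255,255,255])

```text
time: 27.85
eef_pos: [0.4402, -0.0457, 0.1396]
ee_rot: [-3.141, 0.0, -2.046]
wrist_force: [5.1, -0.3, -5.8]
width: 0.0109
```

```bash
python3 - <<'E'
from h import *
s=cam("scene","m_s"); p,R,o=pose(); print(p,ch(p),o["time"],o["width"],o["wrist_force"])
a=cv2.imread("pics/m_s.png")[110:290,200:380]
cv2.imwrite("pics/m_sz.png",cv2.convertScaleAbs(cv2.resize(a,(600,600),interpolation=cv2.INTER_CUBIC),alpha=1.5))
E
```

```text
[ 0.44017556 -0.04573822  0.13965813] [-0.1379  0.      0.1397] 27.9 0.010450865407122869 [ 6.00458498 -0.15954641 -5.7203605 ]
```

View pics/m_sz.png

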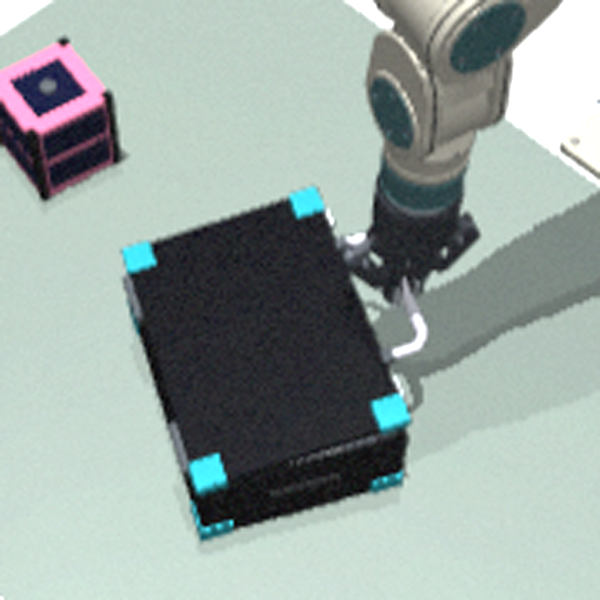

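The lid is about 9° from shut. Finishing slowly.

Request:
drive_tool([
  [0,0.0009,0.006],
  [0,0.0008,0.006],
  [0,0.0007,0.006],
  [0,0.0005,0.005],
  [0,0.0004,0.004],
  [0,0.0001,0.002],
  [0,0,0],
  [0,0,0],
], yaw=[0,0,0,0,0,0,0,0], gripper=[255,255,255,255,255,255,255,255])

```text
time: 28.7
eef_pos: [0.4377, -0.0444, 0.1112]
ee_rot: [-3.14, 0.0, -2.046]
wrist_force: [5.5, -0.8, -4.8]
width: 0.0103
```

Request:
drive_tool([
  [0,0,0.001],
  [0,0,0.001],
  [0,0,0.001],
  [0,0,0],
], yaw=[0,0,0,0], gripper=[255,255,255,255])

```text
time: 29.1
eef_pos: [0.4377, -0.0444, 0.1091]
ee_rot: [-3.14, 0.0, -2.046]
wrist_force: [5.0, -0.1, 2.5]
width: 0.0108
```

Request:
drive_tool([
  [0,0,0.001],
  [0,0,0.001],
  [0,0,0],
  [0,0,0],
], yaw=[0,0,0,0], gripper=[255,255,255,255])

```text
time: 29.5
eef_pos: [0.4377, -0.0445, 0.1089]
ee_rot: [-3.14, -0.0, -2.046]
wrist_force: [-1.1, 0.9, 17.5]
width: 0.0105
```

```bash
python3 - <<'E'
from h import *
s=cam("scene","n_s"); p,R,o=pose(); print(p,ch(p),o["time"],o["width"],o["wrist_force"])
for b in blobs(teal(s),12): 
  if 200<b[2][0]<360: print(b[:3])
print([proj(s,wd([x,y,.112])).round(1) for x in(-.1,.1) for y in (-.135,.135)])
a=cv2.imread("pics/n_s.png")[150:290,220:360]
cv2.imwrite("pics/n_sz.png",cv2.convertScaleAbs(cv2.resize(a,(600,600),interpolation=cv2.INTER_CUBIC),alpha=2.2))
E
```

```text
[ 0.43768932 -0.04445065  0.10889332] [-0.1407  0.      0.1089] 29.55 0.010323650789998662 [-1.02290577  1.03347087 17.41586387]
(68, [287, 171, 11, 9], [291.9, 174.6])
(76, [237, 183, 11, 10], [241.7, 187.1])
(97, [311, 231, 12, 12], [316.7, 236.7])
(111, [257, 246, 12, 13], [262.4, 251.6])
(34, [311, 251, 10, 6], [315.6, 254.0])
(50, [257, 260, 13, 12], [262.9, 267.4])
[array([294.9, 170.2]), array([322.8, 239. ]), array([237. , 184.5]), array([259.4, 256.4])]
```

View pics/n_sz.png

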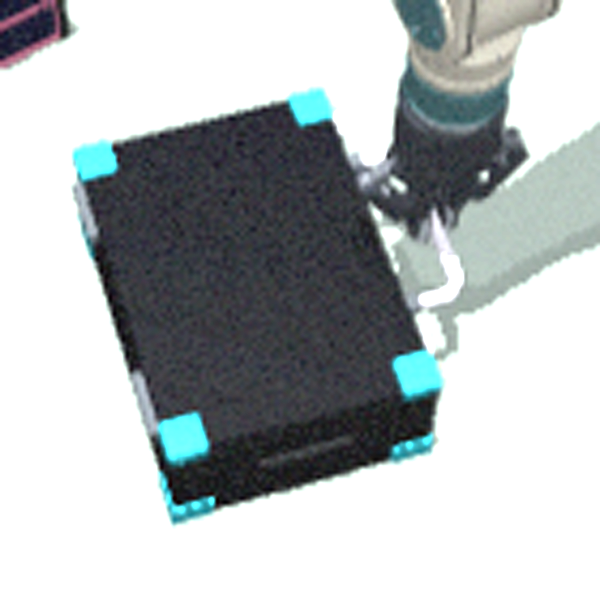

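There is a firm stop at 17 N and the lid looks flat on the rim. I release, then check the handle height by touching it and with the wrist camera.

Request:
drive_tool([
  [0,0,-0.002],
  [0,0,0],
  [0,0,0],
  [0,0,0],
  [0,0,-0.01],
  [0,0,-0.02],
  [0,0,-0.03],
  [0,0,-0.02],
  [0,0,0],
  [0,0,0],
  [0,0,0],
  [0,0,0],
], yaw=[0,0,0,0,0,0,0,0,0,0,0,0], gripper=[200,150,100,100,100,100,100,100,255,255,255,255])

```text
time: 30.75
eef_pos: [0.4356, -0.0438, 0.1873]
ee_rot: [3.139, -0.001, -2.046]
wrist_force: [1.0, -0.1, -0.4]
width: 0.0001
```

```bash
python3 - <<'E'
from h import *
c=cam("wrist","o_w"); s=cam("scene"); p,R,o=pose(); print(p,ch(p),o["time"],o["width"],o["wrist_force"])
for b in blobs(teal(s),12): 
  if 200<b[2][0]<360: print(b[:3])
E
```

```text
[ 0.43595182 -0.04384217  0.18759195] [-0.1425 -0.0002  0.1876] 30.85 -1.6785015573551274e-05 [-0.57835664  0.31966716  0.37289725]
(68, [287, 171, 11, 9], [291.9, 174.6])
(76, [237, 183, 11, 10], [241.7, 187.1])
(98, [311, 232, 12, 11], [316.8, 236.7])
(109, [257, 246, 12, 12], [262.4, 251.5])
(34, [311, 251, 10, 7], [315.6, 254.0])
(50, [257, 260, 13, 12], [262.9, 267.4])
```

View pics/o_w.png

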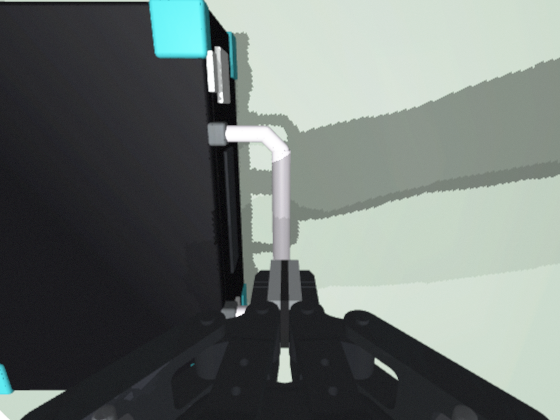

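Request:
drive_tool([
  [0,0,0.02],
  [0,0,0.02],
  [0,0,0.01],
  [0,0,0.003],
  [0,0,0],
  [0,0,0],
], yaw=[0,0,0,0,0,0], gripper=[255,255,255,255,255,255])

```text
time: 31.45
eef_pos: [0.4374, -0.0442, 0.1363]
ee_rot: [-3.14, 0.0, -2.046]
wrist_force: [1.4, 0.3, -0.8]
width: -0.0001
```

Request:
drive_tool([
  [0,0,0.001],
  [0,0,0.001],
  [0,0,0.001],
  [0,0,0.001],
  [0,0,0],
], yaw=[0,0,0,0,0], gripper=[255,255,255,255,255])

```text
time: 31.95
eef_pos: [0.4367, -0.0441, 0.1316]
ee_rot: [-3.142, 0.0, -2.046]
wrist_force: [0.5, -0.4, -0.8]
width: -0.0003
```

Request:
drive_tool([
  [0,0,0.0007],
  [0,0,0.0007],
  [0,0,0.0007],
  [0,0,0],
], yaw=[0,0,0,0], gripper=[255,255,255,255])

```text
time: 32.35
eef_pos: [0.4369, -0.0441, 0.1312]
ee_rot: [-3.141, -0.0, -2.046]
wrist_force: [-4.9, 0.7, 12.7]
width: -0.0001
```

Request:
drive_tool([
  [0,0,0.0007],
  [0,0,0.0007],
  [0,0,0],
  [0,0,0],
], yaw=[0,0,0,0], gripper=[255,255,255,255])

```text
time: 32.75
eef_pos: [0.437, -0.0441, 0.1311]
ee_rot: [-3.141, -0.0, -2.046]
wrist_force: [-7.6, 2.2, 21.6]
width: -0.0002
```

Contact came at TCP z 0.131, so the bar top is at 0.112, exactly the value for a fully shut lid, and it is rigid at 22 N. Now I move clear and do a last check.

Request:
drive_tool([
  [0,0,-0.004],
  [0,0,-0.02],
  [0,0,-0.04],
  [0,0,-0.04],
  [0,0,-0.03],
  [0,0.02,0],
  [0,0.02,0],
  [0,0,0],
  [0,0,0],
  [0,0,0],
], yaw=[0,0,0,0,0,0,0,0,0,0], gripper=[255,255,255,255,255,255,255,255,255,255])

```text
time: 33.75
eef_pos: [0.4018, -0.026, 0.262]
ee_rot: [-3.141, 0.0, -2.046]
wrist_force: [-0.2, -0.2, 0.7]
width: 0.0
```

```bash
python3 - <<'E'
from h import *
s=cam("scene","z_s"); t=cam("top","z_t"); p,R,o=pose(); print(p,o["time"],o["wrist_force"])
for b in blobs(teal(s),12): 
  if 200<b[2][0]<360: print(b[:3])
T=[b for b in blobs(teal(t),12)]; [print("t",b[:3]) for b in T]
cv2.imwrite("pics/z.png",cv2.convertScaleAbs(cv2.resize(np.hstack([cv2.imread("pics/z_s.png")[80:400,160:460],cv2.imread("pics/z_t.png")[80:400,100:460]]),(790,390)),alpha=1.5))
E
```

```text
[ 0.40176353 -0.02607138  0.26191411] 33.85 [ 0.56766824  0.61079869 -0.24132605]
(69, [287, 170, 11, 10], [291.9, 174.5])
(76, [237, 183, 11, 10], [241.7, 187.1])
(98, [311, 231, 12, 12], [316.7, 236.7])
(109, [257, 246, 12, 12], [262.4, 251.5])
(35, [311, 251, 10, 7], [315.5, 254.1])
(50, [257, 260, 13, 12], [262.9, 267.4])
t (78, [272, 188, 11, 11], [277.3, 192.9])
t (84, [335, 222, 11, 11], [340.0, 227.0])
t (83, [247, 232, 11, 11], [252.3, 237.2])
t (88, [311, 267, 11, 11], [315.8, 272.2])
t (17, [258, 417, 8, 3], [261.4, 418.3])
```

View pics/z.png

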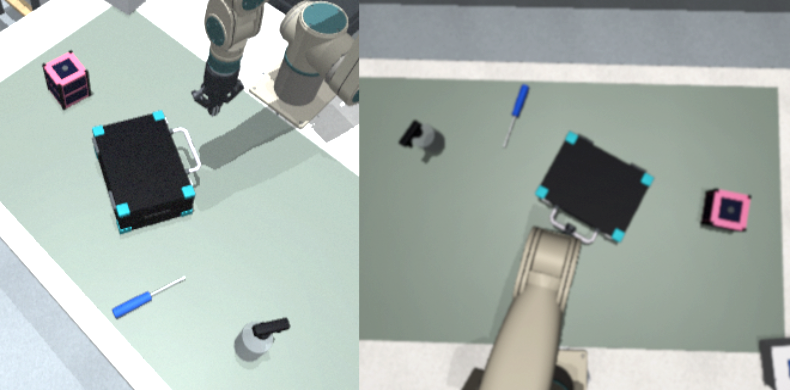

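The lid is shut, its corners have not moved since release, the bystanders are where they were and the arm is clear. Handing in.

```bash
python3 -c "
from rig import ctrl
print(ctrl.close_job())"
```

```text
the job is handed in; nothing more can be done
None
```

The tray is home in the chest, the stay was broken while the lid stood, and the lid is fully shut. I handed the job in at about 34 s of the 70 s.

- **Tray:** I lowered the loose pink tray onto the one already in the chest. There was no contact until the bottom, and then a stiff stop at a grip height of 0.0847 m. Home was measured at about 0.085 m, and pins resting on the post tops would have read about 0.094 m.
- **Stay:** I pressed the knob with one open finger. The lid had sunk only about 0.1 rad when I stopped.
- **Lid:** I held the pull bar and lowered the lid along its arc at up to about 0.1 m/s until it reached its stop.

**Last checks:**
- The closed fingertips touched the bar's top at z 0.112 m, which is the value for a fully shut lid. It stayed rigid when pressed at 22 N.
- The lid's corners did not move in the pictures after I let go.
- The satellite, spray bottle and screwdriver look untouched.
- The arm was clear and the wrist force was near zero.

**What disagreed:**
- **Force during the press:** at the end of the knee press the force rose to about 22 N, probably because the gripper's body met the leaning lid. I backed off, and this was under the 40 N limit.
- **Handle grip height:** at the lid's stop the grip read about 3 mm above the expected handle height. I took this as the bar slipping in the grip, since the fingertip check then agreed with a shut lid.
- **Camera heights:** the wrist camera's height estimates were 2 to 4 mm off in places, so I relied on contact instead.

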